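# Load, shut and lock the parts washer, then set its pump lever

## Robot

A 6-joint arm with a two-finger parallel gripper is mounted at the origin on a cart in front of the work surface, level with it; the furniture and walls round the work are solid. World frame = base frame: x ahead of the robot, y to its left, z up, the work surface at z = 0. Lengths are in m, angles in rad, forces in N, time in s.
With the tool pointing down it reaches from about 0.25 to 0.775 m from the base axis. Payload 4 kg.
Tool frame: the origin (TCP) lies between the finger pads; the fingertips stand 14 mm ahead of it and the grasp point (between the pads) lies 5 mm behind it; z points along the fingers, y is the line along which they close (so a half turn about z gives the same grasp; the last joint's range is limited). The gripper opens to 94 mm and grips with 3 to 60 N. Pads are 16 mm wide; open, the fingers measure 119 mm over their backs; the gripper's body (75 mm by 177 mm) begins 78 mm behind the grasp point.
Start: joints at [1.165, 0.087, 1.371, -0, 1.684, -0.103], TCP at [0.164, 0.525, 0.188] pointing down, gripper open.
Joint ranges: [-3.1, 3.1], [-0.76, 2.03], [0.27, 2.55], [-1.08, 4.22], [0.17, 2.65], [-2.57, 2.57]. Speed limits (rad/s): [2.79, 2.79, 3.14, 3.14, 3.14, 3.14].

## Interface

Orientations are given as [roll, pitch, yaw] about the fixed x, y, z axes, in that order (R = Rz(yaw) Ry(pitch) Rx(roll)).
In Python, from bench import robot, snapshot gives the robot as it stands.
- The arm moves only by the tool carry_out, never from a script. Its argument "motion" is text: rows parted by semicolons, each of 4 numbers parted by spaces: the shift along the tool's x, y, z each as a share of 0.15 m, from -1 to 1, then the turn about the tool's z as a share of 180 degrees, from -1 to 1. A call has exactly 8 rows; each row is the pose to reach, as a shift and turn from the pose commanded when the call began, along the tool's axes at that moment, turning the shorter way round; what a row does not reach only later rows make up. A row lasts 1/10 s, in which the tool goes at most 50 mm and 8.59 degrees, less where a joint would pass 70% of its speed; a pose out of reach is approached as far as the arm can. A call with a number of a shift or a turn outside -1 to 1 is refused whole. A call with a gripper value outside its range is refused whole. "grip" is the opening, from -1 (shut) to 1 (fully open), set as the call begins (left out, the last holds). The fingers move at their own pace and stop on an object; the grip force is fixed at half the most. Time passes only in rows, so rows that repeat a pose let the fingers close, or fill a call up. It gives the time, the measured TCP pose, the force, the opening and the grip force at its end, in the units of the state.
- robot.get_obs(): the state, without advancing time (a new reading comes with each control period).
- snapshot(name): name is "scene" or "top"; returns a dict with "image" (400x640x3 uint8, red, green, blue), "fx", "fy", "cx", "cy" (pixels), "distortion" ([k1, k2, p1, p2, k3] as OpenCV has them; the pictures are not rectified), "pose" (4x4, takes a point from camera to world coordinates). Camera axes: x right, y up, looking along -z (the intrinsics and any distortion apply to the point x, -y, -z); pixel columns grow to the right and rows downward; lengths in m; the calibration is good to about 2 mm. A picture is of the moment at which its call begins. There is no depth.
- robot.close_job(): hands the job in; it is judged then, once.
The state is a dict: "time": time; "joint_positions": joint angles; "qvel": joint speeds; "joint_torque": joint torques, N m; "tool_pos": TCP position; "ee_rot": TCP orientation; "wrist_force": force on the tool from outside, world axes, zero at the start; "wrist_torque": the same for the moment, N m; "width": finger opening in m; "finger_force": force on a finger pad.
Only numpy, scipy, OpenCV 4.12 (cv2) and the standard library are available. Lean on these libraries where they do the work, as an engineer would, in place of code of your own. Each camera call takes 0.05 s, during which the arm holds its last target. There are 200 camera calls.

## Task

Put every loose brass hose fitting from the bench into the open parts washer's basket, then break the lid's locked stay at its knuckle and lower the lid gently until it is fully shut. With the upright blade key from the stand, turn the slotted cam lock in the lid clockwise a quarter turn until it seats at its stop; only after that set the pump lever in line with the brass pointer on its quadrant, leaving the pointer where it is. Finish with the key standing back in its stand, the ball valve, tub and glue bottle left where they are.

Things in the scene. Friction and masses are not known exactly. Their poses are not given: they have to be found in the camera images.
- washer: parts washer, a fixed grey open tank 220 (x) x 260 (y) x 82 mm high with 8 mm walls; origin under its centre, z up; its own +x points to the hinged back edge, -x to the front. The lid stay is outside its -y wall.
- basket (a point): centre of the perforated steel floor inside the tank, 30 mm above the bench and 50 mm under the rim; the floor is 204 (x) x 244 (y) mm.
- lid (a joint): lid angle in rad: 0 fully shut, about 1.4 (80 degrees, nearly upright) at the start. The hinge is stiff (0.45 N m, lid 0.35 kg): the lid stays at any angle where it is left. While the stay is locked it cannot go down.
- lid_hinge (a point): middle of the hinge line at the back rim of the tank, 82 mm above the bench; the hinge line runs along the washer's y. The lid is a plate 8 mm thick reaching 229 mm from the hinge. The point turns with the lid: shut, its axes equal the washer's.
- lid_handle (a point): middle of the black round bar (10 mm thick, 110 mm long, along the washer's y) on the lid's outer face. In the lid's own frame it lies 175 mm in front of the hinge line (-x), 43 mm up the lid's normal (+z; 30 mm clear of the face) and 35 mm to +y. Lid shut, it is 125 mm above the bench; at the start 0.26 m, behind the lid, whose upper edge is 40 mm higher and 50 mm nearer the front.
- stay_knuckle (a joint): knuckle joint of the two-link stay (rad): about 2.98 locked (at its stop, 0.12 past straight), 2.86 dead straight, less when broken, 0 folded away with the lid shut. Below 2.55 it is properly broken. The knuckle has some friction and stays where it is pushed; once broken it folds by itself as the lid is lowered.
- knuckle_pad (a point): front of the black thumb pad (30 x 26 x 5 mm) on the knuckle of the stay, which rises obliquely 17 mm outside the washer's -y wall. The pad faces forward and up (normal about 35 degrees above the washer's -x at the start); pushing it 25 to 35 mm into its face, that is backwards and down (about 0.82 along +x, -0.57 along z), breaks the stay with a few newtons.
- cam (a joint): slotted cam lock in the lid (rad): 0 open, grows clockwise seen from above, 1.571 at its stop (locked). Friction 0.07 N m.
- cam_slot (a point): centre of the floor of the cam's slot; the cam lies 165 mm in front of the hinge and 75 mm to -y on the lid. The slot runs along this point's own y axis (it turns with the cam), is 5.5 mm wide in its lower 4 mm, opens as a V to 12 mm at the top and is 7.5 mm deep, 34 mm long, in a brass disc 39 mm across inside a raised ring 47 mm across. z is the cam axis (up when the lid is shut; the floor is then 93 mm above the bench).
- key_tip (a point): lower end of the key's blade, on its axis. The key is one upright piece 75 mm high: blade 26 mm wide (along the key's own y) x 3 mm thick (along its x) for the lowest 22 mm, round flange 28 mm across above it, thin shank, and a black paddle on top. z points from the tip up to the paddle.
- key_grip (a point): centre of the key's black paddle, 58 mm above the blade tip; paddle 36 mm wide (key's y) x 34 mm high x 12 mm thick (key's x): pinch it across the thickness. 70 g.
- stand: fixed grey block 70 (x) x 55 (y) x 32 mm high that holds the key upright; origin under its centre.
- stand_mouth (a point): centre of the stand's pocket at its top face, 32 mm above the bench; the pocket is 33 mm long along the stand's y, 9 mm wide and 28 mm deep. The standing key rests with its flange on the block, the blade tip 22 mm below this point.
- console: fixed pump control: grey base 120 (x) x 80 (y) x 40 mm with an upright steel quadrant disc of 48 mm radius on its -y half; origin under the centre. Lever and pointer turn about one axis along the console's y, 47 mm above the bench over the origin.
- pump_lever (a joint): lever angle (rad): 0 leans 0.8 rad from upright to the console's -x, 0.8 upright, 1.6 leans 0.8 to +x. Stiff (0.15 N m): stays where it is left.
- lever_grip (a point): middle of the lever's black cross grip, a cylinder 22 mm thick, 34 mm long along the console's y, 90 mm from the axis. This point turns with the lever.
- pointer (a joint): angle of the brass index pointer, told the same way as the lever's; lever and pointer are in line when the two are equal. It differs from start to start and is not to be moved.
- pointer_tip (a point): outer tip of the brass pointer, 67 mm from the axis and 28 mm to the console's -y. This point turns with the pointer.
- fitting1_mid (a point): middle of a brass hose nipple, 52 mm long, hexagon 24 mm high, lying along its own x axis on the bench, at half its height; fingers close to about 14 mm across its y. 45 g. May be absent.
- fitting2_mid (a point): middle of a brass hose nipple, 59 mm long, hexagon 27 mm high, lying along its own x axis on the bench, at half its height; fingers close to about 16 mm across its y. 45 g. May be absent.
- fitting3_mid (a point): middle of a brass hose nipple, 46 mm long, hexagon 21 mm high, lying along its own x axis on the bench, at half its height; fingers close to about 12 mm across its y. 45 g. May be absent.
- valve: bystander: brass ball valve with a red lever, 36 x 85 x 50 mm; origin under its centre.
- tub: bystander: small white lidded tub, 64 mm across, 66 mm high; origin under its centre.
- glue: bystander: small white glue bottle, 25 mm across, 80 mm high; origin under its centre.
Things that resemble listed ones, but are neither listed nor needed, are in the scene too. Leave any black, brown or orange look-alike of the part that bears fitting1_mid alone.

How it is judged:
On the way, in this order (a step that is already met when the one before it is completed fails the run):
1. every fitting present lies in the basket while the lid is open (x of fitting1_mid in the frame of washer between -0.102 and 0.102 m and y of fitting1_mid in the frame of washer between -0.122 and 0.122 m and z of fitting1_mid in the frame of washer between 0.03 and 0.07 m and x of fitting2_mid in the frame of washer between -0.102 and 0.102 m and y of fitting2_mid in the frame of washer between -0.122 and 0.122 m and z of fitting2_mid in the frame of washer between 0.03 and 0.07 m and x of fitting3_mid in the frame of washer between -0.102 and 0.102 m and y of fitting3_mid in the frame of washer between -0.122 and 0.122 m and z of fitting3_mid in the frame of washer between 0.03 and 0.07 m and value of joint lid above 1 rad), for 0.2 s.
2. the stay is broken at its knuckle, the lid still up (value of joint stay_knuckle below 2.6 rad and value of joint lid above 0.9 rad), for 0.2 s.
3. the lid is fully shut (value of joint lid below 0.03 rad), for 0.3 s.
4. the cam is turned to its stop with the key's blade in the slot (value of joint cam above 1.45 rad and value of joint lid below 0.03 rad and distance between key_tip and cam_slot below 0.008 m), for 0.1 s.
5. the pump lever is in line with the pointer (angle between the z axis of lever_grip and the z axis of pointer_tip, either way round below 0.09 rad), for 0.2 s.
At the end, for the whole second after the job is handed in: Fittings in the basket; lid shut (0.03 rad); cam turned at least 1.45 rad; lever within 0.09 rad of the pointer; key at rest upright (0.12 rad) in the stand's pocket, tip within 10 mm of its axis and at most 22 mm above the bench (x of fitting1_mid in the frame of washer between -0.102 and 0.102 m and y of fitting1_mid in the frame of washer between -0.122 and 0.122 m and z of fitting1_mid in the frame of washer between 0.03 and 0.07 m and x of fitting2_mid in the frame of washer between -0.102 and 0.102 m and y of fitting2_mid in the frame of washer between -0.122 and 0.122 m and z of fitting2_mid in the frame of washer between 0.03 and 0.07 m and x of fitting3_mid in the frame of washer between -0.102 and 0.102 m and y of fitting3_mid in the frame of washer between -0.122 and 0.122 m and z of fitting3_mid in the frame of washer between 0.03 and 0.07 m and value of joint lid below 0.03 rad and value of joint cam above 1.45 rad and angle between the z axis of lever_grip and the z axis of pointer_tip, either way round below 0.09 rad and distance between key_tip and stand below 0.022 m and horizontal distance between key_tip and stand below 0.01 m and angle between key's own z axis and vertical below 0.12 rad and linear speed of key below 0.02 m/s); the robot touches nothing.
It fails at once if the lid drops or is slammed (faster than 1.5 rad/s) (velocity of joint lid below -1.5 rad/s).
It fails at once if the pointer is moved more than 8 mm (distance of pointer_tip from where it was at the start of the episode above 0.008 m).
It fails at once if the valve is shifted more than 30 mm or knocked over (distance of valve from where it was at the start of the episode above 0.03 m or angle between valve's own z axis and vertical above 0.5 rad).
It fails at once if the tub is shifted more than 30 mm or knocked over (distance of tub from where it was at the start of the episode above 0.03 m or angle between tub's own z axis and vertical above 0.5 rad).
It fails at once if the glue is shifted more than 30 mm or knocked over (distance of glue from where it was at the start of the episode above 0.03 m or angle between glue's own z axis and vertical above 0.5 rad).
Of fitting1, fitting2, fitting3 only 2 to 3 are there at a start; the rules pass over those that are not, and their reading is None.
At some moment in a run one of fitting1, fitting2, fitting3 may be knocked a few centimetres aside while the robot is not near it.
It also fails if it takes over 208 s, if anything falls off the work surface, if the arm or the gripper's body presses on something with over 40 N, if the wrist force passes 120 N, or if a joint passes its speed limit or range.

## Working session

There is one attempt and no reset: what is moved stays moved. The work goes in short steps, Python scripts to look and compute and a tool call to move; the robot and the scene stay as the last step left them, time stands still between calls to the robot, and variables do not carry over. Pictures are saved under pics/ and viewed, at most 14 in all, crops included, and the job is handed in when it is done.

Besides the shell and the picture viewer there is one more tool, called after "Request:" in YAML: its name, and indented under it one key for each argument. carry_out: Moves the arm, as the interface text tells. Shift numbers are shares of 0.15 m and turn numbers shares of 180 degrees, none past 1 either way. Its arguments: {"type":"object","properties":{"motion":{"type":"string"},"grip":{"type":"number"}},"required":["motion"]}

```bash
mkdir -p pics; ls; cat > h.py <<'E'
import numpy as np, cv2
from bench import robot, snapshot
def snap(n,f):
    s=snapshot(n); cv2.imwrite('pics/'+f+'.png',cv2.cvtColor(s['image'],cv2.COLOR_RGB2BGR))
    np.save('pics/'+f+'.npy',s,allow_pickle=True); return s
def load(f): return np.load('pics/'+f+'.npy',allow_pickle=True).item()
def KD(s): return np.array([[s['fx'],0,s['cx']],[0,s['fy'],s['cy']],[0,0,1.]]),np.array(s['distortion'],float)
def ray(s,px):
    K,D=KD(s); u=cv2.undistortPoints(np.array([[px]],float),K,D)[0,0]
    P=np.array(s['pose']); return P[:3,3],P[:3,:3]@np.array([u[0],-u[1],-1])
def onz(s,px,z):
    o,d=ray(s,px); return o+d*(z-o[2])/d[2]
def two(s1,p1,s2,p2):
    A=[];b=[]
    for s,p in((s1,p1),(s2,p2)):
        o,d=ray(s,p); d=d/np.linalg.norm(d); M=np.eye(3)-np.outer(d,d); A.append(M); b.append(M@o)
    x=np.linalg.lstsq(np.vstack(A),np.hstack(b),rcond=None)[0]
    return x,np.abs(np.vstack(A)@x-np.hstack(b)).max()
def proj(s,X):
    K,D=KD(s); P=np.array(s['pose']); c=P[:3,:3].T@(np.atleast_2d(X).astype(float)-P[:3,3]).T
    c=np.array([c[0],-c[1],-c[2]]).T
    return cv2.projectPoints(c,np.zeros(3),np.zeros(3),K,D)[0][:,0]
E
python3 - <<'E'
from h import *
for n in('scene','top'):
    s=snap(n,n+'0'); print(n,s['fx'],s['fy'],s['cx'],s['cy'],s['distortion'],np.round(s['pose'],3).tolist())
print(robot.get_obs())
E
```

```text
pics
scene 375.2876590581501 375.2876590581501 322.6951582109187 198.7175607507189 [0.01055676 0.         0.         0.         0.        ] [[0.654, 0.564, -0.505, 0.071], [-0.757, 0.499, -0.422, -0.259], [0.014, 0.658, 0.753, 0.803], [0.0, 0.0, 0.0, 1.0]]
top 382.0941125759923 382.0941125759923 313.7306370887517 198.03360737211185 [-0.06739917  0.          0.          0.          0.        ] [[-0.016, 0.995, -0.098, 0.471], [-1.0, -0.016, -0.004, 0.139], [-0.005, 0.098, 0.995, 0.95], [0.0, 0.0, 0.0, 1.0]]
{'time': 0.1, 'joint_positions': array([ 1.16491163e+00,  8.79014242e-02,  1.37208622e+00, -2.05380555e-05,
        1.68357510e+00, -1.03093986e-01]), 'qvel': array([-0.00093914, -0.00101673, -0.00401007,  0.00019643, -0.00238264,
       -0.00091948]), 'joint_torque': array([ 2.42496688e-03, -3.41250658e+01, -3.03301942e+01,  7.19741802e-02,
        3.03739531e-02, -1.12364153e-04]), 'tool_pos': array([0.16380556, 0.52450043, 0.1870187 ]), 'ee_rot': array([-3.13963092e+00, -1.82441180e-04,  2.83879947e+00]), 'wrist_force': array([-0.01233335, -0.17597679, -0.30173699]), 'wrist_torque': array([ 0.00128904, -0.02242066,  0.00855685]), 'finger_force': 0.0, 'width': 0.09380088064480448}
```

View pics/scene0.png

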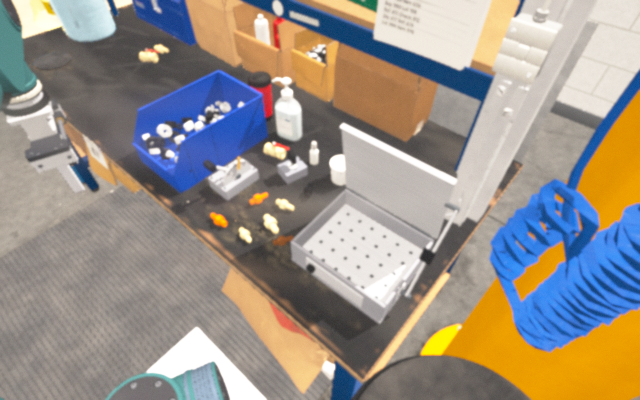

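View pics/top0.png

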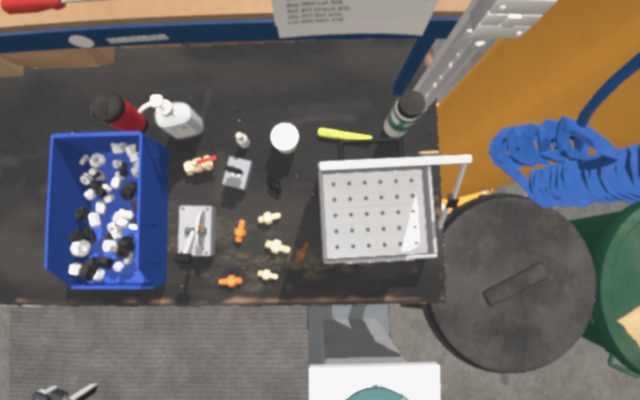

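```bash
python3 - <<'E'
from h import *
a=cv2.imread('pics/top0.png')
c=cv2.resize(a[125:300,165:305],None,fx=3.4,fy=3.4,interpolation=cv2.INTER_CUBIC)
b=cv2.imread('pics/scene0.png')[130:255,195:310]
d=cv2.resize(b,None,fx=2.7,fy=2.7,interpolation=cv2.INTER_CUBIC)
o=np.zeros((600,800,3),np.uint8); o[:c.shape[0],:c.shape[1]]=c; o[:d.shape[0],480:480+d.shape[1]]=d
cv2.imwrite('pics/c1.png',o)
e=cv2.resize(a[140:275,310:480],None,fx=3.2,fy=3.2,interpolation=cv2.INTER_CUBIC)
f=cv2.resize(cv2.imread('pics/scene0.png')[170:320,385:480],None,fx=2.6,fy=2.6,interpolation=cv2.INTER_CUBIC)
o=np.zeros((600,800,3),np.uint8); o[:e.shape[0],:e.shape[1]]=e; o[:f.shape[0],550:550+f.shape[1]]=f
cv2.imwrite('pics/c2.png',o)
s=load('top0')
hsv=cv2.cvtColor(a,cv2.COLOR_BGR2HSV)
m=cv2.inRange(hsv,(12,50,130),(35,160,255)); 
n,l,st,ce=cv2.connectedComponentsWithStats(m)
for i in range(1,n):
    if st[i,4]>25 and 170<ce[i,0]<310 and 140<ce[i,1]<300:
        p=np.argwhere(l==i)[:,::-1].astype(float); X=np.array([onz(s,q,0.012)[:2] for q in p]); 
        w,v=np.linalg.eigh(np.cov(X.T)); r=X@v[:,1]
        print(ce[i].round(1),st[i,4],X.mean(0).round(4),'yaw',np.degrees(np.arctan2(v[1,1],v[0,1])).round(1),'len',np.ptp(r).round(3),np.ptp(X@v[:,0]).round(3))
E
```

```text
[197.9 166.1] 223 [0.6484 0.4313] yaw 94.9 len 0.074 0.042
[268.2 217.2] 119 [0.5178 0.2547] yaw 101.2 len 0.06 0.031
[239.5 228.2] 53 [0.4918 0.3255] yaw 166.7 len 0.036 0.013
[199.8 226.7] 31 [0.4967 0.4242] yaw -149.2 len 0.019 0.011
[277.5 246.5] 138 [0.4458 0.2324] yaw 72.7 len 0.066 0.035
[266.5 274.3] 103 [0.379  0.2596] yaw 78.5 len 0.053 0.026
[228.3 280.5] 57 [0.3652 0.353 ] yaw 94.8 len 0.035 0.015
[240.3 299.9] 146 [0.3183 0.3239] yaw 90.5 len 0.076 0.013
```

View pics/c1.png

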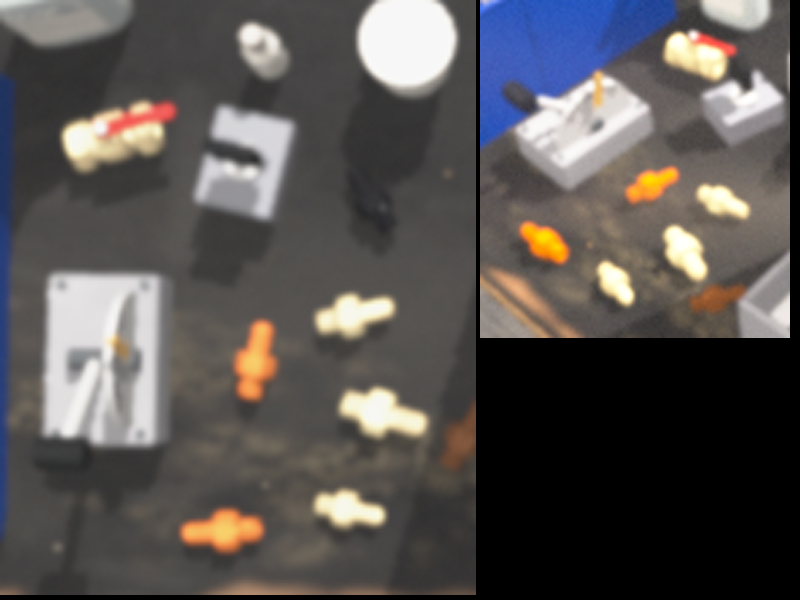

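View pics/c2.png

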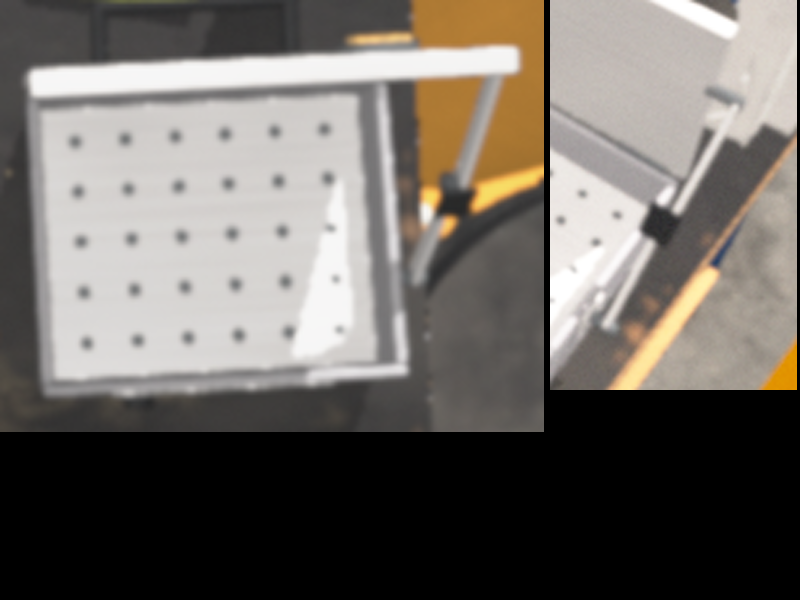

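```bash
cat >> h.py <<'E'
def plan(pts,start=None):
    """pts: (x,y,z,yawdeg|None); prints tool-axis shares; tool points down"""
    o=robot.get_obs(); p=np.array(o['tool_pos']); yw=np.degrees(o['ee_rot'][2])
    print('now',p.round(4),round(yw,1))
    for q in pts:
        t=np.array(q[:3]); ty=yw if q[3] is None else q[3]
        c,s=np.cos(np.radians(yw)),np.sin(np.radians(yw))
        d=t-p; dy=(ty-yw+90)%180-90
        print(q,'->',np.round([ (c*d[0]+s*d[1])/.15,(s*d[0]-c*d[1])/.15,-d[2]/.15,-dy/180],3),'|d|',np.linalg.norm(d).round(3))
        p=t; yw+=dy
E
python3 - <<'E'
from h import *
s=load('top0'); t=load('scene0')
C=lambda u,v:((u+.5)/3.2-.5+310,(v+.5)/3.2-.5+140)
hs=[onz(s,C(*q),.03) for q in((75,142),(324,129),(340,330),(87,343))]
print(np.round(hs,4)); w=np.mean(hs,0); 
ax=(hs[0]+hs[1]-hs[2]-hs[3]); yaw=np.arctan2(ax[1],ax[0]); ay=hs[0]+hs[3]-hs[1]-hs[2]
yaw2=np.arctan2(-ay[0],ay[1]); print('washer',w.round(4),np.degrees([yaw,yaw2]),np.linalg.norm(ax)/2,np.linalg.norm(ay)/2)
pt=C(457,196); ps=((660-550+.5)/2.6-.5+385,(222+.5)/2.6-.5+170)
print('pad',two(s,pt,t,ps))
y=(yaw+yaw2)/2
R=np.array([[np.cos(y),-np.sin(y),0],[np.sin(y),np.cos(y),0],[0,0,1]])
x=two(s,pt,t,ps)[0]; print('pad in washer',R.T@(x-[w[0],w[1],0]))
plan([(.46,.26,.12,101),(.518,.255,.018,101),(.518,.255,.14,101)])
E
```

```text
[[ 0.5949  0.0944  0.03  ]
 [ 0.6019 -0.0956  0.03  ]
 [ 0.4495 -0.1017  0.03  ]
 [ 0.4434  0.0886  0.03  ]]
washer [ 0.5224 -0.0036  0.03  ] [2.24823961 1.98620181] 0.15206828152228147 0.1902536602688924
pad (array([ 0.53843949, -0.15273286,  0.14535293]), np.float64(0.0008155254672112255))
pad in washer [ 0.0104917  -0.14965932  0.14535293]
now [0.1638 0.5245 0.187 ] 162.7
(0.46, 0.26, 0.12, 101) -> [-2.411 -1.094  0.447  0.343] |d| 0.403
(0.518, 0.255, 0.018, 101) -> [-0.107  0.373  0.68  -0.   ] |d| 0.117
(0.518, 0.255, 0.14, 101) -> [ 0.     0.    -0.813 -0.   ] |d| 0.122
```

Request:
carry_out:
  motion: "-0.2 -0.09 0 0;-0.4 -0.18 0 0;-0.6 -0.27 0 0;-0.8 -0.36 0 0;-0.95 -0.43 0 0;-1 -0.45 0 0;-1 -0.45 0 0;-1 -0.45 0 0"
  grip: 0.06

```text
time: 0.9
tool_pos: [0.2864, 0.4164, 0.1879]
ee_rot: [3.142, -0.001, 2.839]
wrist_force: [-0.0, 1.0, 0.0]
width: 0.0502
finger_force: 0.0
```

Request:
carry_out:
  motion: "-0.2 -0.09 0 0;-0.4 -0.18 0 0;-0.6 -0.27 0 0;-0.8 -0.36 0 0;-0.95 -0.43 0 0;-1 -0.45 0 0;-1 -0.45 0 0;-1 -0.45 0 0"

```text
time: 1.7
tool_pos: [0.4091, 0.3079, 0.188]
ee_rot: [3.141, -0.001, 2.84]
wrist_force: [0.2, -0.3, 0.2]
width: 0.0494
finger_force: 0.0
```

Request:
carry_out:
  motion: "-0.1 -0.05 0 0.05;-0.2 -0.1 0.1 0.1;-0.3 -0.15 0.2 0.15;-0.41 -0.19 0.3 0.2;-0.41 -0.19 0.447 0.25;-0.41 -0.19 0.447 0.3;-0.41 -0.19 0.447 0.343;-0.41 -0.19 0.447 0.343"

```text
time: 2.5
tool_pos: [0.4593, 0.2625, 0.1209]
ee_rot: [-3.141, -0.001, 1.762]
wrist_force: [-1.2, 0.1, 0.8]
width: 0.0496
finger_force: 0.0
```

```bash
python3 - <<'E'
from h import *
s=snap('top','t1'); a=cv2.imread('pics/t1.png')
hsv=cv2.cvtColor(a,cv2.COLOR_BGR2HSV)
m=cv2.inRange(hsv,(12,50,130),(35,160,255)); n,l,st,ce=cv2.connectedComponentsWithStats(m)
for i in range(1,n):
    if st[i,4]>60 and 210<ce[i,0]<310 and 140<ce[i,1]<290: print(ce[i].round(1),st[i,4],onz(s,ce[i],.012).round(4))
plan([(.518,.255,.05,101),(.518,.255,.018,101)])
print(robot.get_obs()['joint_positions'])
E
```

```text
[269.8 216.9] 105 [0.5186 0.2507 0.012 ]
[278.5 246.8] 132 [0.4451 0.2299 0.012 ]
now [0.4595 0.2624 0.1211] 101.0
(0.518, 0.255, 0.05, 101) -> [-0.123  0.373  0.474  0.   ] |d| 0.092
(0.518, 0.255, 0.018, 101) -> [ 0.     0.     0.213 -0.   ] |d| 0.032
[4.11260682e-01 6.36715208e-02 1.52883707e+00 4.96096287e-04
 1.54899286e+00 2.18579960e-01]
```

Request:
carry_out:
  motion: "-0.04 0.12 0 0;-0.08 0.25 0 0;-0.123 0.373 0.1 0;-0.123 0.373 0.25 0;-0.123 0.373 0.4 0;-0.123 0.373 0.55 0;-0.123 0.373 0.687 0;-0.123 0.373 0.687 0"

```text
time: 3.35
tool_pos: [0.5157, 0.2534, 0.0146]
ee_rot: [-3.135, 0.001, 1.765]
wrist_force: [-0.2, 0.5, 0.3]
width: 0.0499
finger_force: 0.0
```

Request:
carry_out:
  motion: "0 0 0 0;0 0 0 0;0 0 0 0;0 0 0 0;0 0 0 0;0 0 -0.1 0;0 0 -0.3 0;0 0 -0.5 0"
  grip: -1

```text
time: 4.15
tool_pos: [0.5184, 0.2535, 0.0944]
ee_rot: [-3.141, 0.0, 1.761]
wrist_force: [-0.2, 0.2, -0.5]
width: 0.0006
finger_force: 0.0
```

```bash
python3 - <<'E'
from h import *
w=np.array([.5224,-.0036]); c,s=np.cos(.0367),np.sin(.0367)
W=lambda x,y,z,yaw:(w[0]+c*x-s*y,w[1]+s*x+c*y,z,yaw)
plan([(.46,.13,.15,92),W(-.03,.07,.15,92),W(-.03,.07,.058,92),W(-.03,.07,.15,92),(.446,.232,.08,72.7),(.446,.232,.02,72.7)])
E
```

```text
now [0.5184 0.2535 0.0944] 100.9
(0.46, 0.13, 0.15, 92) -> [-0.734 -0.538 -0.371  0.05 ] |d| 0.147
(np.float64(0.4898517777370267), np.float64(0.06525211127859547), 0.15, 92) -> [-0.438  0.184 -0.    -0.   ] |d| 0.071
(np.float64(0.4898517777370267), np.float64(0.06525211127859547), 0.058, 92) -> [ 0.     0.     0.613 -0.   ] |d| 0.092
(np.float64(0.4898517777370267), np.float64(0.06525211127859547), 0.15, 92) -> [ 0.     0.    -0.613 -0.   ] |d| 0.092
(0.446, 0.232, 0.08, 72.7) -> [ 1.121 -0.253  0.467  0.107] |d| 0.186
(0.446, 0.232, 0.02, 72.7) -> [ 0.   0.   0.4 -0. ] |d| 0.06
```

```bash
python3 - <<'E'
from h import *
s=snap('top','t2'); t=snap('scene','s2')
a=cv2.imread('pics/t2.png'); b=cv2.imread('pics/s2.png')
c=cv2.resize(a[190:300,215:320],None,fx=4,fy=4,interpolation=cv2.INTER_CUBIC)
d=cv2.resize(b[150:250,215:310],None,fx=4,fy=4,interpolation=cv2.INTER_CUBIC)
o=np.zeros((600,800,3),np.uint8); o[:c.shape[0],:c.shape[1]]=c; o[:d.shape[0],420:420+d.shape[1]]=d
cv2.imwrite('pics/c3.png',o)
E
```

```text
(no output)
```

View pics/c3.png

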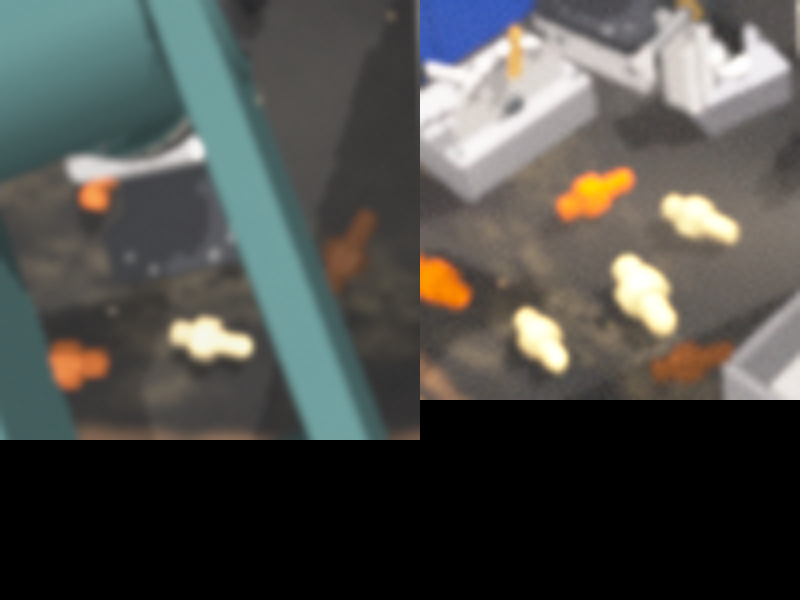

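```bash
python3 - <<'E'
from h import *
s=load('top0'); t=load('scene0'); t2=load('s2')
for im in (t,t2):
    hsv=cv2.cvtColor(im['image'],cv2.COLOR_RGB2HSV)
    m=cv2.inRange(hsv,(12,40,130),(35,170,255)); n,l,st,ce=cv2.connectedComponentsWithStats(m)
    for i in range(1,n):
        if st[i,4]>40 and 200<ce[i,0]<310 and 130<ce[i,1]<260: print(ce[i].round(1),st[i,4],onz(im,ce[i],.012).round(4))
print(proj(t2,[.5184,.2535,.0944]),proj(t2,[.518,.2535,.012]))
E
```

```text
[274.2 151.4] 224 [0.6496 0.4281 0.012 ]
[238.2 163.4] 56 [0.5389 0.4706 0.012 ]
[244.9 191.1] 46 [0.4765 0.3693 0.012 ]
[284.4 204.4] 172 [0.5153 0.2508 0.012 ]
[242.3 212.2] 43 [0.4206 0.3163 0.012 ]
[270.8 223.2] 169 [0.4452 0.2316 0.012 ]
[244.4 233.9] 123 [0.3761 0.2577 0.012 ]
[238.2 163.3] 56 [0.5392 0.4706 0.012 ]
[284.4 204.4] 172 [0.5156 0.2507 0.012 ]
[270.8 223.4] 167 [0.4448 0.2313 0.012 ]
[244.6 234.1] 120 [0.3762 0.2568 0.012 ]
[218.3 245.3] 182 [0.3096 0.28   0.012 ]
[[282.46108647 182.69404807]] [[284.35142101 203.34357138]]
```

Request:
carry_out:
  motion: "-0.007 -0.014 0 0;-0.007 -0.014 0 0;-0.007 -0.014 0 0;-0.007 -0.014 0.12 0;-0.007 -0.014 0.25 0;-0.007 -0.014 0.4 0;-0.007 -0.014 0.51 0;-0.007 -0.014 0.51 0"
  grip: 0.06

```text
time: 5.05
tool_pos: [0.5136, 0.251, 0.012]
ee_rot: [-3.133, 0.001, 1.761]
wrist_force: [0.7, -0.1, -0.0]
width: 0.0498
finger_force: 0.0
```

Request:
carry_out:
  motion: "0 0 0 0;0 0 0 0;0 0 0 0;0 0 0 0;0 0 0 0;0 0 0 0;0 0 0 0;0 0 0 0"
  grip: -1

```text
time: 5.85
tool_pos: [0.5169, 0.2522, 0.0165]
ee_rot: [3.141, -0.0, 1.761]
wrist_force: [0.4, -0.3, 0.5]
width: 0.0003
finger_force: 0.0
```

```bash
python3 - <<'E'
from h import *
t=snap('scene','s3'); b=cv2.imread('pics/s3.png')
d=cv2.resize(b[150:250,215:340],None,fx=6,fy=6,interpolation=cv2.INTER_CUBIC)
cv2.imwrite('pics/c4.png',d)
for p in([.5169,.2522,.0165],[.5169,.2522,.0025]): print(proj(t,p))
E
```

```text
[[284.30359421 202.74894936]]
[[284.62137575 206.02118955]]
```

View pics/c4.png

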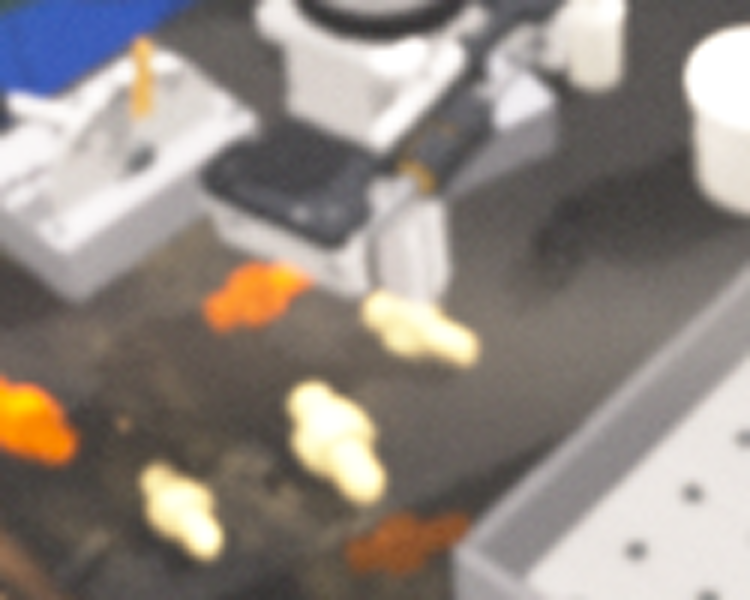

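```bash
python3 - <<'E'
from h import *
s=load('top0'); t=load('scene0')
for a,b in(((268.2,217.2),(284.4,204.4)),((277.5,246.5),(270.8,223.2)),((266.5,274.3),(244.4,233.9))): print(two(s,a,t,b))
for z in (0,.02,.04): print(onz(load('s3'),(283.3,200.),z))
s=snap('top','t3'); a=cv2.imread('pics/t3.png'); b=cv2.imread('pics/s3.png')
o=np.zeros((600,800,3),np.uint8)
c=cv2.resize(a[150:270,200:330],None,fx=5,fy=5,interpolation=cv2.INTER_CUBIC); o[:600,:650]=c
cv2.imwrite('pics/c5.png',o)
E
```

```text
(array([0.51847467, 0.25508271, 0.00581043]), np.float64(0.0003820941725445337))
(array([0.44582839, 0.2324814 , 0.01077018]), np.float64(1.9315644465056625e-05))
(array([0.37832246, 0.26054784, 0.00711119]), np.float64(0.00024738216522013357))
[ 5.31671134e-01  2.72236288e-01 -1.11022302e-16]
[0.52018873 0.25901896 0.02      ]
[0.50870632 0.24580164 0.04      ]
```

View pics/c5.png

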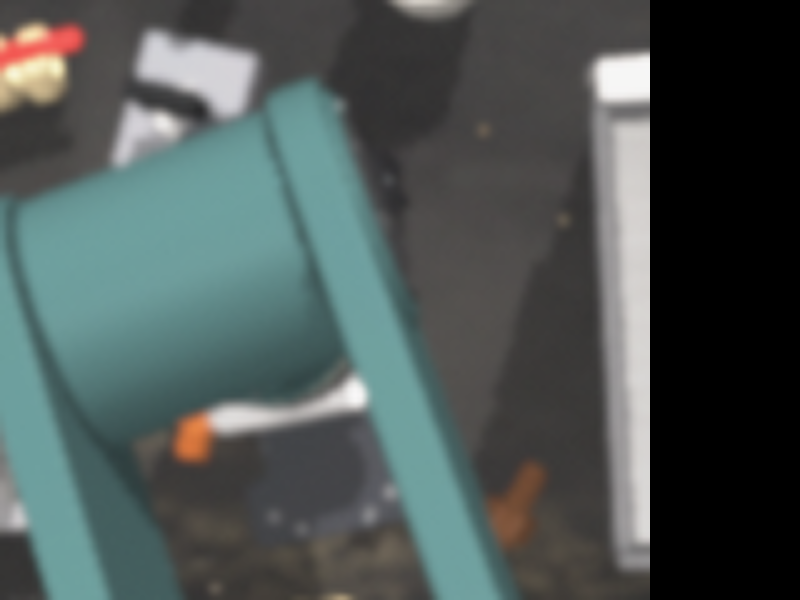

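```bash
python3 - <<'E'
from h import *
t=load('s3'); b=cv2.imread('pics/s3.png'); s=load('t3'); a=cv2.imread('pics/t3.png')
o=robot.get_obs(); p=np.array(o['tool_pos']); y=o['ee_rot'][2]
X=np.array([np.cos(y),np.sin(y),0]); Y=np.array([np.sin(y),-np.cos(y),0]); Z=np.array([0,0,-1])
k=6
def dr(im,cam,x0,y0,w,h):
    d=cv2.resize(im[y0:y0+h,x0:x0+w],None,fx=k,fy=k,interpolation=cv2.INTER_CUBIC)
    def P(v): q=proj(cam,v)[0]; return tuple(int(r) for r in ((q-[x0,y0]+.5)*k))
    R=[P(p-Z*.083+X*i*.0375+Y*j*.0885) for i,j in((1,1),(1,-1),(-1,-1),(-1,1))]
    cv2.polylines(d,[np.array(R)],True,(0,0,255),1)
    R=[P(p+Z*.014+X*i*.008+Y*j*.0125) for i,j in((1,1),(1,-1),(-1,-1),(-1,1))]
    cv2.polylines(d,[np.array(R)],True,(0,255,0),1)
    cv2.line(d,P(p+Z*.014),P(p-Z*.083),(255,0,255),1); return d
A=dr(b,t,240,140,75,95); B=dr(a,s,235,150,58,95)
cv2.imwrite('pics/c6.png',np.hstack([A,B]))
E
```

```text
(no output)
```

View pics/c6.png

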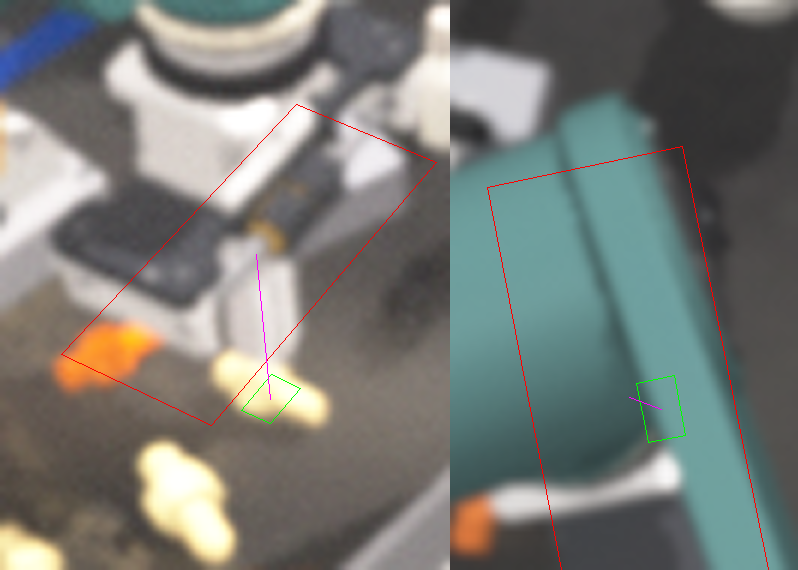

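Request:
carry_out:
  motion: "0 0 0 0;0 0 0 0;0 0 0 0;0 0 0 0;0 0 0 0;0 0 0 0;0 0 0 0;0 0 0 0"
  grip: 0.06

```text
time: 6.75
tool_pos: [0.5169, 0.2522, 0.0165]
ee_rot: [3.142, -0.0, 1.761]
wrist_force: [-0.6, -0.0, 0.2]
width: 0.0496
finger_force: 0.0
```

Request:
carry_out:
  motion: "0 0 0.005 0;0 0 0.01 0;0 0 0.015 0;0 0 0.02 0;0 0 0.025 0;0 0 0.025 0;0 0 0.025 0;0 0 0.025 0"

```text
time: 7.55
tool_pos: [0.5169, 0.2522, 0.0128]
ee_rot: [3.141, -0.0, 1.761]
wrist_force: [-0.3, 0.0, -0.1]
width: 0.0501
finger_force: 0.0
```

Request:
carry_out:
  motion: "0 0 0.01 0;0 0 0.02 0;0 0 0.03 0;0 0 0.04 0;0 0 0.04 0;0 0 0.04 0;0 0 0.04 0;0 0 0.04 0"

```text
time: 8.35
tool_pos: [0.517, 0.2522, 0.0069]
ee_rot: [3.141, -0.0, 1.761]
wrist_force: [0.9, 0.2, 0.3]
width: 0.0497
finger_force: 0.0
```

```bash
python3 - <<'E'
from h import *
t=snap('scene','s4'); b=cv2.imread('pics/s4.png'); s=snap('top','t4'); a=cv2.imread('pics/t4.png')
A=cv2.resize(b[110:235,225:320],None,fx=4,fy=4,interpolation=cv2.INTER_CUBIC)
B=cv2.resize(a[130:255,220:320],None,fx=4,fy=4,interpolation=cv2.INTER_CUBIC)
cv2.imwrite('pics/c7.png',np.hstack([A,B]))
print(robot.get_obs()['tool_pos'],robot.get_obs()['wrist_force'],robot.get_obs()['joint_positions'])
E
```

```text
[0.51695996 0.25223909 0.00683462] [ 0.02891971 -0.14724617 -0.29488183] [3.55329211e-01 2.45713094e-01 1.55778700e+00 9.03421542e-05
 1.33783278e+00 1.64826861e-01]
```

View pics/c7.png

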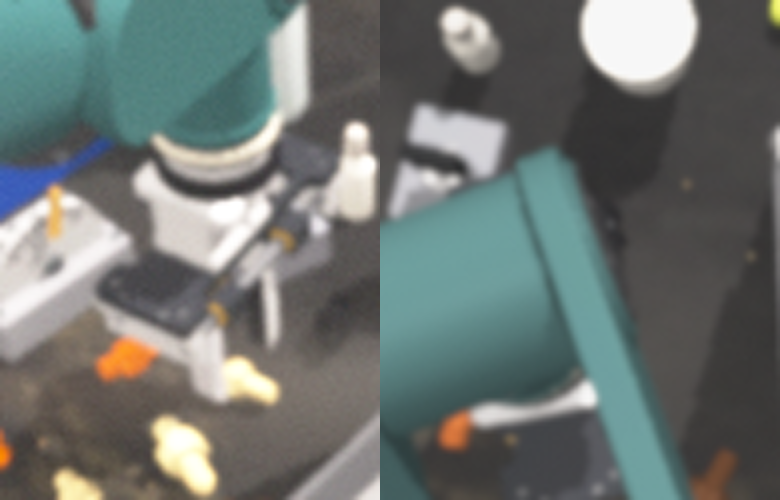

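```bash
python3 - <<'E'
from h import *
t=load('s4')
for z in(-.007,0,.01,.015,.02,.03): print(z,proj(t,[[.4866,.2463,z],[.5474,.258,z],[.517,.2522,z]]).round(1).tolist())
E
```

```text
-0.007 [[278.6, 215.6], [290.9, 201.0], [284.9, 208.2]]
0 [[278.4, 214.0], [290.8, 199.4], [284.7, 206.6]]
0.01 [[278.1, 211.7], [290.6, 197.0], [284.5, 204.3]]
0.015 [[278.0, 210.6], [290.5, 195.9], [284.4, 203.1]]
0.02 [[277.9, 209.4], [290.4, 194.7], [284.2, 201.9]]
0.03 [[277.6, 207.0], [290.3, 192.3], [284.0, 199.5]]
```

Request:
carry_out:
  motion: "0 0 0.01 0;0 0 0.02 0;0 0 0.03 0;0 0 0.04 0;0 0 0.04 0;0 0 0.04 0;0 0 0.04 0;0 0 0.04 0"

```text
time: 9.25
tool_pos: [0.517, 0.2522, 0.0009]
ee_rot: [3.141, -0.0, 1.761]
wrist_force: [0.1, 0.4, -0.7]
width: 0.0496
finger_force: 0.0
```

Request:
carry_out:
  motion: "0 0 0.01 0;0 0 0.02 0;0 0 0.03 0;0 0 0.04 0;0 0 0.04 0;0 0 0.04 0;0 0 0.04 0;0 0 0.04 0"

```text
time: 10.05
tool_pos: [0.517, 0.2522, -0.0051]
ee_rot: [3.141, -0.0, 1.761]
wrist_force: [-0.5, 0.5, 0.1]
width: 0.0498
finger_force: 0.0
```

Request:
carry_out:
  motion: "0 0 0 0;0 0 0 0;0 0 0 0;0 0 0 0;0 0 0 0;0 0 0 0;0 0 0 0;0 0 0 0"
  grip: -1

```text
time: 10.85
tool_pos: [0.5169, 0.2522, -0.0052]
ee_rot: [3.141, -0.0, 1.761]
wrist_force: [-0.1, -0.1, -0.3]
width: 0.0129
finger_force: 30.0
```

```bash
cat >> h.py <<'E'
w0=np.array([.5224,-.0036]); wy=.0367
def W(x,y,z,yaw=None):
    c,s=np.cos(wy),np.sin(wy); return (round(w0[0]+c*x-s*y,4),round(w0[1]+s*x+c*y,4),z,yaw)
E
python3 - <<'E'
from h import *
plan([(.51,.25,.10,92),(.47,.15,.11,92),W(-.03,.07,.11,92),W(-.03,.07,.03,92)])
E
```

```text
now [ 0.5169  0.2522 -0.0052] 100.9
(0.51, 0.25, 0.1, 92) -> [-0.006 -0.048 -0.702  0.049] |d| 0.105
(0.47, 0.15, 0.11, 92) -> [-0.657 -0.29  -0.067 -0.   ] |d| 0.108
(np.float64(0.4899), np.float64(0.0653), 0.11, 92) -> [-0.569  0.113 -0.    -0.   ] |d| 0.087
(np.float64(0.4899), np.float64(0.0653), 0.03, 92) -> [ 0.     0.     0.533 -0.   ] |d| 0.08
```

Request:
carry_out:
  motion: "0 0 -0.1 0;0 0 -0.25 0;0 0 -0.4 0;0 -0.02 -0.55 0.02;0 -0.048 -0.7 0.049;0 -0.048 -0.75 0.049;0 -0.048 -0.75 0.049;0 -0.048 -0.75 0.049"

```text
time: 11.65
tool_pos: [0.5095, 0.2507, 0.1065]
ee_rot: [-3.141, 0.0, 1.609]
wrist_force: [-0.2, -0.5, -0.7]
width: 0.0136
finger_force: 30.0
```

Request:
carry_out:
  motion: "-0.1 0 0 0;-0.25 0 0 0;-0.4 -0.05 0 0;-0.6 -0.1 0 0;-0.8 -0.18 0 0;-0.95 -0.18 0 0;-1 -0.18 0 0;-1 -0.18 0 0"

```text
time: 12.45
tool_pos: [0.4879, 0.0987, 0.1064]
ee_rot: [-3.14, -0.0, 1.605]
wrist_force: [-0.1, 0.7, -0.4]
width: 0.0132
finger_force: 30.0
```

Request:
carry_out:
  motion: "-0.1 0 0 0;-0.22 0 0 0;-0.22 0 0.05 0;-0.22 0 0.15 0;-0.22 0 0.27 0;-0.22 0 0.4 0;-0.22 0 0.48 0;-0.22 0 0.48 0"

```text
time: 13.25
tool_pos: [0.4875, 0.0679, 0.0325]
ee_rot: [-3.136, -0.001, 1.608]
wrist_force: [-0.2, 0.3, -0.8]
width: 0.0134
finger_force: 30.0
```

```bash
python3 - <<'E'
from h import *
t=snap('scene','s5'); b=cv2.imread('pics/s5.png'); s=snap('top','t5'); a=cv2.imread('pics/t5.png')
A=cv2.resize(b[150:290,280:420],None,fx=4,fy=4,interpolation=cv2.INTER_CUBIC)
cv2.imwrite('pics/c8.png',A); print(robot.get_obs()['tool_pos'])
plan([W(-.03,.07,.03,92)])
E
```

```text
[0.48957577 0.06758931 0.03521109]
now [0.4896 0.0676 0.0352] 92.1
(np.float64(0.4899), np.float64(0.0653), 0.03, 92) -> [-0.015  0.002  0.035  0.001] |d| 0.006
```

View pics/c8.png

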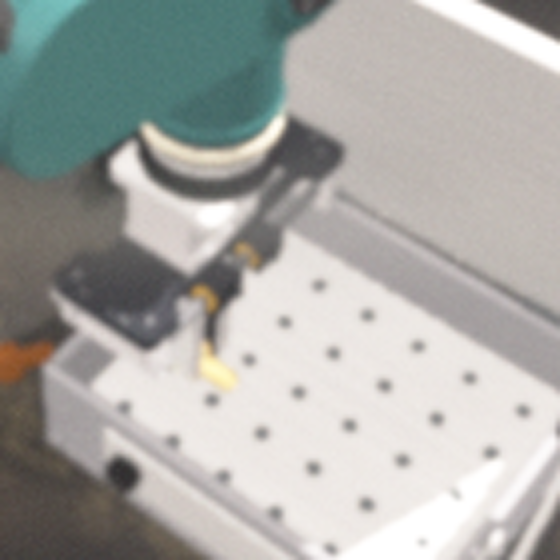

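Request:
carry_out:
  motion: "0 0 0.03 0;0 0 0.05 0;0 0 0.05 0;0 0 0.05 0;0 0 0.05 0;0 0 0.05 0;0 0 0.05 0;0 0 0.05 0"

```text
time: 14.15
tool_pos: [0.4895, 0.067, 0.0278]
ee_rot: [3.141, -0.0, 1.607]
wrist_force: [0.5, 0.9, -0.3]
width: 0.0133
finger_force: 30.0
```

Request:
carry_out:
  motion: "0 0 0 0;0 0 0 0;0 0 0 0;0 0 0 0;0 0 0 0;0 0 -0.1 0;0 0 -0.25 0;0 0 -0.5 0"
  grip: 0.06

```text
time: 14.95
tool_pos: [0.4874, 0.0669, 0.1009]
ee_rot: [-3.135, -0.0, 1.607]
wrist_force: [0.3, 0.3, -0.5]
width: 0.0498
finger_force: 0.0
```

```bash
python3 - <<'E'
from h import *
plan([(.446,.212,.10,72.7),(.4455,.232,.06,72.7),(.4455,.232,-.003,72.7)])
t=snap('scene','s6')
hsv=cv2.cvtColor(t['image'],cv2.COLOR_RGB2HSV)
m=cv2.inRange(hsv,(12,40,130),(35,170,255)); n,l,st,ce=cv2.connectedComponentsWithStats(m)
for i in range(1,n):
        if st[i,4]>40 and 200<ce[i,0]<450 and 130<ce[i,1]<300: print(ce[i].round(1),st[i,4],onz(t,ce[i],.012).round(4),onz(t,ce[i],.042).round(3))
E
```

```text
now [0.4874 0.0669 0.1009] 92.1
(0.446, 0.212, 0.1, 72.7) -> [ 0.977 -0.24   0.006  0.108] |d| 0.151
(0.4455, 0.232, 0.06, 72.7) -> [ 0.126 -0.043  0.267 -0.   ] |d| 0.045
(0.4455, 0.232, -0.003, 72.7) -> [ 0.    0.    0.42 -0.  ] |d| 0.063
[270.8 223.3] 170 [0.4451 0.2316 0.012 ] [0.431 0.213 0.042]
[244.3 233.9] 126 [0.3761 0.258  0.012 ] [0.364 0.238 0.042]
[329.7 241.2] 153 [0.504  0.0779 0.012 ] [0.488 0.065 0.042]
[263.2 284.6] 55 [0.3085 0.1155 0.012 ] [0.299 0.101 0.042]
```

Request:
carry_out:
  motion: "0.15 -0.04 0 0;0.35 -0.08 0 0;0.55 -0.15 0 0.03;0.75 -0.2 0 0.06;0.9 -0.24 0 0.09;0.977 -0.24 0 0.108;0.977 -0.24 0 0.108;0.977 -0.24 0 0.108"

```text
time: 15.8
tool_pos: [0.4482, 0.2119, 0.1027]
ee_rot: [3.141, 0.0, 1.27]
wrist_force: [-0.6, -0.8, -0.1]
width: 0.0496
finger_force: 0.0
```

Request:
carry_out:
  motion: "0.06 -0.02 0 0;0.126 -0.043 0.1 0;0.126 -0.043 0.2 0;0.126 -0.043 0.35 0;0.126 -0.043 0.5 0;0.126 -0.043 0.6 0;0.126 -0.043 0.693 0;0.126 -0.043 0.693 0"

```text
time: 16.6
tool_pos: [0.4462, 0.2312, -0.0034]
ee_rot: [-3.138, 0.003, 1.268]
wrist_force: [-0.1, -1.4, -0.7]
width: 0.05
finger_force: 0.0
```

Request:
carry_out:
  motion: "0 0 0 0;0 0 0 0;0 0 0 0;0 0 0 0;0 0 0 0;0 0 0 0;0 0 0 0;0 0 0 0"
  grip: -1

```text
time: 17.4
tool_pos: [0.448, 0.2323, -0.0007]
ee_rot: [3.141, -0.001, 1.268]
wrist_force: [-0.5, -0.0, 3.9]
width: 0.0153
finger_force: 29.5
```

Request:
carry_out:
  motion: "0 0 -0.1 0;0 0 -0.25 0;0 0 -0.4 0;0 0 -0.55 0;0 0 -0.65 0;0 0 -0.72 0;0 0 -0.72 0;0 0 -0.72 0"

```text
time: 18.2
tool_pos: [0.4472, 0.2319, 0.1059]
ee_rot: [-3.141, 0.001, 1.268]
wrist_force: [-0.6, -0.4, -1.8]
width: 0.0155
finger_force: 29.4
```

```bash
python3 - <<'E'
from h import *
plan([W(-.035,.0,.106,92),W(-.035,0,.028,92),W(-.035,0,.11,92),(.377,.258,.07,78.5),(.377,.258,-.004,78.5)])
E
```

```text
now [0.4472 0.2319 0.1059] 72.6
(np.float64(0.4874), np.float64(-0.0049), 0.106, 92) -> [-1.427  0.726 -0.    -0.108] |d| 0.24
(np.float64(0.4874), np.float64(-0.0049), 0.028, 92) -> [ 0.    0.    0.52 -0.  ] |d| 0.078
(np.float64(0.4874), np.float64(-0.0049), 0.11, 92) -> [ 0.     0.    -0.547 -0.   ] |d| 0.082
(0.377, 0.258, 0.07, 78.5) -> [ 1.777 -0.674  0.267  0.075] |d| 0.288
(0.377, 0.258, -0.004, 78.5) -> [ 0.     0.     0.493 -0.   ] |d| 0.074
```

Request:
carry_out:
  motion: "-0.12 0.06 0 0;-0.3 0.15 0 0;-0.5 0.25 0 0;-0.7 0.35 0 0;-0.8 0.4 0 0;-0.8 0.4 0 0;-0.8 0.4 0 0;-0.8 0.4 0 0"

```text
time: 19.0
tool_pos: [0.4686, 0.1005, 0.1061]
ee_rot: [-3.14, -0.0, 1.269]
wrist_force: [-0.3, -0.1, -0.1]
width: 0.0151
finger_force: 29.4
```

Request:
carry_out:
  motion: "-0.12 0.06 0 0;-0.3 0.15 0 -0.03;-0.5 0.25 0 -0.06;-0.627 0.326 0.05 -0.09;-0.627 0.326 0.15 -0.108;-0.627 0.326 0.3 -0.108;-0.627 0.326 0.42 -0.108;-0.627 0.326 0.52 -0.108"

```text
time: 19.8
tool_pos: [0.4863, -0.0036, 0.0278]
ee_rot: [-3.138, -0.0, 1.609]
wrist_force: [-27.4, -1.8, 47.1]
width: 0.015
finger_force: 30.6
```

Request:
carry_out:
  motion: "0 0 0 0;0 0 0 0;0 0 0 0;0 0 0 0;0 0 0 0;0 0 -0.1 0;0 0 -0.3 0;0 0 -0.54 0"
  grip: 0.06

```text
time: 20.6
tool_pos: [0.4866, -0.0046, 0.1094]
ee_rot: [-3.138, -0.001, 1.607]
wrist_force: [1.1, -0.8, -0.1]
width: 0.0498
finger_force: 0.0
```

```bash
python3 - <<'E'
from h import *
t=snap('scene','s7')
hsv=cv2.cvtColor(t['image'],cv2.COLOR_RGB2HSV)
m=cv2.inRange(hsv,(12,40,130),(35,170,255)); n,l,st,ce=cv2.connectedComponentsWithStats(m)
for i in range(1,n):
        if st[i,4]>40 and 200<ce[i,0]<450 and 130<ce[i,1]<300: print(ce[i].round(1),st[i,4],onz(t,ce[i],.012).round(4),onz(t,ce[i],.042).round(3))
plan([(.377,.258,.1,78.5),(.377,.258,-.004,78.5)])
E
```

```text
[244.  233.8] 125 [0.3757 0.2585 0.012 ] [0.364 0.239 0.042]
[329.8 241.2] 149 [0.5043 0.0777 0.012 ] [0.488 0.065 0.042]
[351.9 258.4] 193 [0.5012 0.0038 0.012 ] [ 0.485 -0.006  0.042]
[263.6 285. ] 53 [0.3085 0.1141 0.012 ] [0.3   0.1   0.042]
now [ 0.4914 -0.0051  0.1176] 92.1
(0.377, 0.258, 0.1, 78.5) -> [ 1.781 -0.698  0.117  0.075] |d| 0.287
(0.377, 0.258, -0.004, 78.5) -> [ 0.     0.     0.693 -0.   ] |d| 0.104
```

Request:
carry_out:
  motion: "0.15 -0.06 0 0;0.35 -0.14 0 0;0.55 -0.22 0 0;0.75 -0.3 0 0;0.85 -0.35 0 0;0.9 -0.35 0 0;0.9 -0.35 0 0;0.9 -0.35 0 0"

```text
time: 21.45
tool_pos: [0.4309, 0.1278, 0.1098]
ee_rot: [3.141, 0.0, 1.607]
wrist_force: [0.7, 0.4, -0.3]
width: 0.0495
finger_force: 0.0
```

Request:
carry_out:
  motion: "0.15 -0.06 0 0;0.35 -0.14 0 0.02;0.55 -0.22 0 0.04;0.75 -0.3 0.05 0.075;0.88 -0.35 0.117 0.075;0.88 -0.35 0.2 0.075;0.88 -0.35 0.3 0.075;0.88 -0.35 0.3 0.075"

```text
time: 22.25
tool_pos: [0.3722, 0.2562, 0.0621]
ee_rot: [-3.138, 0.004, 1.37]
wrist_force: [0.4, -0.3, -0.2]
width: 0.0496
finger_force: 0.0
```

```bash
python3 - <<'E'
from h import *
plan([(.377,.258,-.003,78.5),(.377,.258,.105,78.5),W(-.035,-.065,.106,92),W(-.035,-.065,.036,92)])
E
```

```text
now [0.3722 0.2562 0.0621] 78.5
(0.377, 0.258, -0.003, 78.5) -> [0.018 0.029 0.434 0.   ] |d| 0.065
(0.377, 0.258, 0.105, 78.5) -> [ 0.    0.   -0.72 -0.  ] |d| 0.108
(np.float64(0.4898), np.float64(-0.0698), 0.106, 92) -> [-1.992  1.173 -0.007 -0.075] |d| 0.347
(np.float64(0.4898), np.float64(-0.0698), 0.036, 92) -> [ 0.     0.     0.467 -0.   ] |d| 0.07
```

Request:
carry_out:
  motion: "0.01 0.015 0 0;0.01 0.015 0.06 0;0.01 0.015 0.15 0;0.01 0.015 0.25 0;0.01 0.015 0.35 0;0.01 0.015 0.44 0;0.01 0.015 0.44 0;0.01 0.015 0.44 0"

```text
time: 23.05
tool_pos: [0.3755, 0.2591, -0.0015]
ee_rot: [-3.141, 0.0, 1.372]
wrist_force: [-0.5, 0.5, 0.2]
width: 0.0498
finger_force: 0.0
```

Request:
carry_out:
  motion: "0 0 0 0;0 0 0 0;0 0 0 0;0 0 0 0;0 0 0 0;0 0 0 0;0 0 0 0;0 0 0 0"
  grip: -1

```text
time: 23.85
tool_pos: [0.3757, 0.2594, -0.0011]
ee_rot: [3.141, -0.0, 1.372]
wrist_force: [-0.2, -0.5, 1.0]
width: 0.0113
finger_force: 29.7
```

Request:
carry_out:
  motion: "0 0 -0.1 0;0 0 -0.25 0;0 0 -0.4 0;0 0 -0.55 0;0 0 -0.65 0;0 0 -0.72 0;0 0 -0.72 0;0 0 -0.72 0"

```text
time: 24.65
tool_pos: [0.3752, 0.2591, 0.1061]
ee_rot: [-3.141, 0.001, 1.372]
wrist_force: [0.3, -0.4, -0.8]
width: 0.0114
finger_force: 29.7
```

Request:
carry_out:
  motion: "-0.15 0.09 0 0;-0.35 0.2 0 0;-0.55 0.32 0 0;-0.75 0.44 0 0;-0.95 0.56 0 0;-1 0.59 0 0;-1 0.59 0 0;-1 0.59 0 0"

```text
time: 25.45
tool_pos: [0.432, 0.0955, 0.106]
ee_rot: [-3.14, -0.0, 1.372]
wrist_force: [-0.6, 1.4, -0.5]
width: 0.0114
finger_force: 29.7
```

Request:
carry_out:
  motion: "-0.15 0.09 0 0;-0.35 0.2 0 -0.03;-0.55 0.32 0 -0.05;-0.75 0.44 0 -0.075;-0.95 0.56 0 -0.075;-0.98 0.58 0.15 -0.075;-0.98 0.58 0.3 -0.075;-0.98 0.58 0.45 -0.075"

```text
time: 26.25
tool_pos: [0.4891, -0.0652, 0.0383]
ee_rot: [3.141, -0.001, 1.609]
wrist_force: [0.6, 0.5, -1.5]
width: 0.0114
finger_force: 29.7
```

Request:
carry_out:
  motion: "0 0 0 0;0 0 0 0;0 0 0 0;0 0 0 0;0 0 0 0;0 0 -0.1 0;0 0 -0.3 0;0 0 -0.5 0"
  grip: 0.06

```text
time: 27.05
tool_pos: [0.4885, -0.0664, 0.1151]
ee_rot: [-3.141, -0.0, 1.607]
wrist_force: [0.1, 0.3, -0.0]
width: 0.0499
finger_force: 0.0
```

```bash
python3 - <<'E'
from h import *
t=snap('scene','s8')
hsv=cv2.cvtColor(t['image'],cv2.COLOR_RGB2HSV)
m=cv2.inRange(hsv,(12,40,130),(35,170,255)); n,l,st,ce=cv2.connectedComponentsWithStats(m)
for i in range(1,n):
        if st[i,4]>40 and 200<ce[i,0]<450 and 130<ce[i,1]<300: print(ce[i].round(1),st[i,4],onz(t,ce[i],.012).round(4),onz(t,ce[i],.042).round(3))
plan([])
E
```

```text
[329.8 241.2] 148 [0.5043 0.0777 0.012 ] [0.488 0.065 0.042]
[372.1 273.3] 116 [ 0.5002 -0.058   0.012 ] [ 0.484 -0.066  0.042]
[263.6 285. ] 51 [0.3084 0.1139 0.012 ] [0.299 0.1   0.042]
now [ 0.4922 -0.0674  0.1217] 92.1
```

```bash
python3 - <<'E'
from h import *
plan([W(-.05,-.15,.18,2.1),W(-.018,-.15,.149,2.1),W(.027,-.15,.118,2.1)])
E
```

```text
now [ 0.4922 -0.0674  0.1217] 92.1
(np.float64(0.4779), np.float64(-0.1553), 0.18, 2.1) -> [-0.582 -0.117 -0.389  0.5  ] |d| 0.106
(np.float64(0.5099), np.float64(-0.1542), 0.149, 2.1) -> [ 0.213  0.     0.207 -0.   ] |d| 0.045
(np.float64(0.5549), np.float64(-0.1525), 0.118, 2.1) -> [ 0.3   -0.     0.207 -0.   ] |d| 0.055
```

Request:
carry_out:
  motion: "0 0 -0.15 0;-0.1 -0.02 -0.3 0.04;-0.25 -0.05 -0.389 0.08;-0.4 -0.08 -0.389 0.12;-0.582 -0.117 -0.389 0.16;-0.582 -0.117 -0.389 0.2;-0.582 -0.117 -0.389 0.24;-0.582 -0.117 -0.389 0.25"
  grip: -1

```text
time: 27.9
tool_pos: [0.4746, -0.1549, 0.1729]
ee_rot: [3.141, -0.0, 0.818]
wrist_force: [0.0, 0.1, 0.7]
width: 0.0005
finger_force: 0.0
```

Request:
carry_out:
  motion: "0 0 0 0.04;0 0 0 0.08;0 0 0 0.12;0 0 0 0.16;0 0 0 0.2;0 0 0 0.24;0 0 0 0.25;0 0 0 0.25"

```text
time: 28.7
tool_pos: [0.4747, -0.1545, 0.1729]
ee_rot: [3.141, -0.001, 0.037]
wrist_force: [0.8, -0.3, -1.1]
width: 0.0002
finger_force: 0.0
```

```bash
python3 - <<'E'
from h import *
print(robot.get_obs()['joint_positions'])
plan([W(-.018,-.15,.149,2.1),W(.027,-.15,.118,2.1)])
t=snap('scene','s9'); b=cv2.imread('pics/s9.png'); s=snap('top','t9'); a=cv2.imread('pics/t9.png')
hsv=cv2.cvtColor(t['image'],cv2.COLOR_RGB2HSV)
m=cv2.inRange(hsv,(12,40,130),(35,170,255)); n,l,st,ce=cv2.connectedComponentsWithStats(m)
for i in range(1,n):
        if st[i,4]>40 and 200<ce[i,0]<450 and 130<ce[i,1]<300: print(ce[i].round(1),st[i,4],onz(t,ce[i],.042).round(3))
A=cv2.resize(b[150:310,370:480],None,fx=3.5,fy=3.5,interpolation=cv2.INTER_CUBIC)
B=cv2.resize(a[140:300,380:480],None,fx=3.5,fy=3.5,interpolation=cv2.INTER_CUBIC)
for d,cam,x0,y0 in((A,t,370,150),(B,s,380,140)):
    for q in (W(.0105,-.15,.145)[:3],np.array(robot.get_obs()['tool_pos'])+[0,0,.01]):
        p=proj(cam,q)[0]; cv2.circle(d,tuple(int(v) for v in (p-[x0,y0]+.5)*3.5),3,(0,0,255),1)
cv2.imwrite('pics/c9.png',np.hstack([A,B]))
E
```

```text
[-4.28453154e-01 -2.35468228e-02  1.51452704e+00  1.47821583e-04
  1.64974795e+00  1.10582923e+00]
now [ 0.4747 -0.1545  0.1729] 2.1
(np.float64(0.5099), np.float64(-0.1542), 0.149, 2.1) -> [ 0.235  0.006  0.159 -0.   ] |d| 0.043
(np.float64(0.5549), np.float64(-0.1525), 0.118, 2.1) -> [ 0.3   -0.     0.207 -0.   ] |d| 0.055
[409.1 134.7] 117 [0.968 0.139 0.042]
[329.8 241.2] 148 [0.488 0.065 0.042]
[366.9 242.5] 179 [ 0.545 -0.006  0.042]
[372.1 273.3] 114 [ 0.484 -0.065  0.042]
[263.8 285.3] 51 [0.299 0.099 0.042]
```

View pics/c9.png

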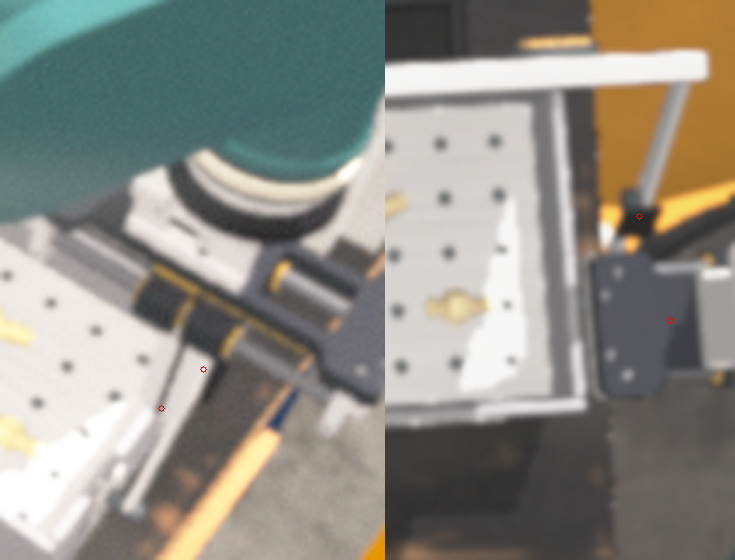

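Request:
carry_out:
  motion: "0.05 0 0.03 0;0.1 0 0.07 0;0.15 0 0.11 0;0.2 0 0.14 0;0.235 0.006 0.16 0;0.235 0.006 0.16 0;0.235 0.006 0.16 0;0.235 0.006 0.16 0"

```text
time: 29.6
tool_pos: [0.5098, -0.1541, 0.1489]
ee_rot: [3.141, -0.0, 0.036]
wrist_force: [-0.7, 0.2, 0.2]
width: 0.0002
finger_force: 0.0
```

Request:
carry_out:
  motion: "0.02 0 0.014 0;0.04 0 0.028 0;0.06 0 0.042 0;0.08 0 0.056 0;0.1 0 0.07 0;0.12 0 0.084 0;0.14 0 0.098 0;0.14 0 0.098 0"

```text
time: 30.4
tool_pos: [0.531, -0.1532, 0.1334]
ee_rot: [-3.141, 0.0, 0.037]
wrist_force: [0.5, 0.0, 0.3]
width: 0.0004
finger_force: 0.0
```

Request:
carry_out:
  motion: "0.02 0 0.014 0;0.04 0 0.028 0;0.05 0 0.035 0;0.06 0 0.042 0;0.07 0 0.049 0;0.08 0 0.056 0;0.08 0 0.056 0;0.08 0 0.056 0"

```text
time: 31.2
tool_pos: [0.543, -0.1528, 0.1255]
ee_rot: [-3.142, -0.0, 0.037]
wrist_force: [-0.6, 0.9, 1.5]
width: 0.0005
finger_force: 0.4
```

```bash
python3 - <<'E'
from h import *
plan([W(.027,-.15,.118,2.1)])
t=snap('scene','s10'); b=cv2.imread('pics/s10.png'); s=snap('top','t10'); a=cv2.imread('pics/t10.png')
A=cv2.resize(b[150:310,370:480],None,fx=3.5,fy=3.5,interpolation=cv2.INTER_CUBIC)
B=cv2.resize(a[140:300,380:480],None,fx=3.5,fy=3.5,interpolation=cv2.INTER_CUBIC)
cv2.imwrite('pics/c10.png',np.hstack([A,B]))
E
```

```text
now [ 0.543  -0.1528  0.1255] 2.1
(np.float64(0.5549), np.float64(-0.1525), 0.118, 2.1) -> [ 0.08   0.001  0.05  -0.   ] |d| 0.014
```

Request:
carry_out:
  motion: "0.015 0 0.01 0;0.03 0 0.021 0;0.045 0 0.032 0;0.06 0 0.042 0;0.07 0 0.049 0;0.08 0 0.056 0;0.08 0 0.056 0;0.08 0 0.056 0"

```text
time: 32.1
tool_pos: [0.5529, -0.1526, 0.1175]
ee_rot: [-3.141, 0.004, 0.036]
wrist_force: [-8.7, -1.4, 6.1]
width: 0.0004
finger_force: 3.7
```

Request:
carry_out:
  motion: "0.015 0 0.01 0;0.03 0 0.021 0;0.045 0 0.032 0;0.06 0 0.042 0;0.07 0 0.049 0;0.08 0 0.056 0;0.08 0 0.056 0;0.08 0 0.056 0"

```text
time: 32.9
tool_pos: [0.5533, -0.1527, 0.1171]
ee_rot: [3.141, 0.024, 0.036]
wrist_force: [-56.2, 0.8, 42.5]
width: 0.0005
finger_force: 22.2
```

```bash
python3 - <<'E'
from h import *
o=robot.get_obs(); print(o['wrist_force'],o['tool_pos'])
t=snap('scene','s10'); b=cv2.imread('pics/s10.png'); s=snap('top','t10'); a=cv2.imread('pics/t10.png')
A=cv2.resize(b[150:310,370:480],None,fx=3.5,fy=3.5,interpolation=cv2.INTER_CUBIC)
B=cv2.resize(a[140:300,380:480],None,fx=3.5,fy=3.5,interpolation=cv2.INTER_CUBIC)
cv2.imwrite('pics/c10.png',np.hstack([A,B]))
E
```

```text
[-56.24600203   0.83447073  42.48708626] [ 0.55333993 -0.15273721  0.11713396]
```

View pics/c10.png

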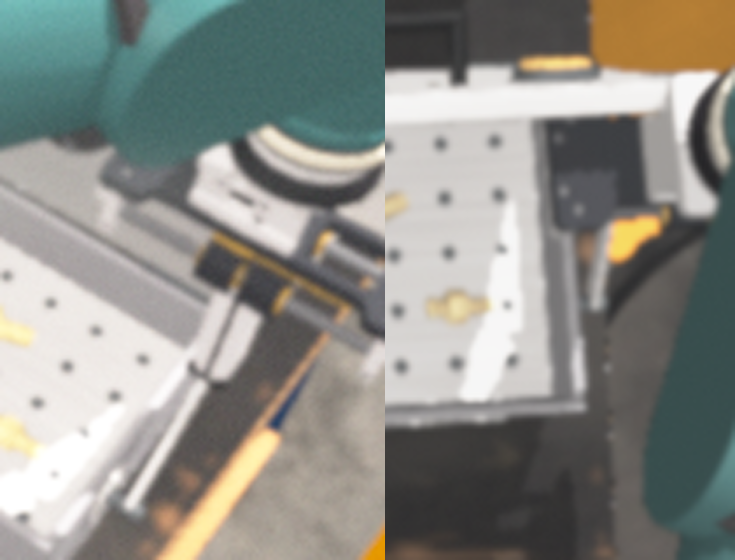

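Request:
carry_out:
  motion: "-0.04 0 -0.028 0;-0.08 0 -0.056 0;-0.16 0 -0.112 0;-0.24 0 -0.168 0;-0.35 0 -0.25 0;-0.5 0 -0.35 0;-0.65 0 -0.4 0;-0.8 0 -0.5 0"

```text
time: 33.8
tool_pos: [0.4457, -0.156, 0.1835]
ee_rot: [-3.141, 0.0, 0.037]
wrist_force: [0.4, -0.0, 0.9]
width: 0.0005
finger_force: 0.0
```

```bash
python3 - <<'E'
from h import *
o=robot.get_obs(); print(o['wrist_force'],o['tool_pos'])
t=snap('scene','s11'); b=cv2.imread('pics/s11.png'); s=snap('top','t11'); a=cv2.imread('pics/t11.png')
A=cv2.resize(b[100:310,320:480],None,fx=2.8,fy=2.8,interpolation=cv2.INTER_CUBIC)
B=cv2.resize(a[120:280,310:480],None,fx=2,fy=2,interpolation=cv2.INTER_CUBIC)
o=np.zeros((600,800,3),np.uint8); o[:A.shape[0],:A.shape[1]]=A; o[:B.shape[0],455:455+B.shape[1]]=B
# project lid top edge for angles
for name,cam in(('s',t),('t',s)):
  for d in(80,75,70,65,60):
    r=np.radians(d); e=[W(.11-.229*np.cos(r),y,.082+.229*np.sin(r))[:3] for y in(-.13,.13)]
    print(name,d,proj(cam,e).round(1).tolist())
cv2.imwrite('pics/c11.png',o)
E
```

```text
[ 0.43703594 -0.02565029  0.88336027] [ 0.44572888 -0.15601505  0.18353524]
s 80 [[453.3, 180.0], [340.6, 124.0]]
s 75 [[447.9, 187.6], [334.9, 130.1]]
s 70 [[442.3, 195.8], [329.3, 136.8]]
s 65 [[436.5, 204.5], [323.7, 144.1]]
s 60 [[430.6, 213.6], [318.3, 151.8]]
t 80 [[470.8, 158.9], [320.3, 166.5]]
t 75 [[471.0, 170.5], [320.9, 178.2]]
t 70 [[470.6, 181.9], [321.5, 189.7]]
t 65 [[469.8, 192.9], [322.0, 200.8]]
t 60 [[468.7, 203.4], [322.5, 211.3]]
```

View pics/c11.png

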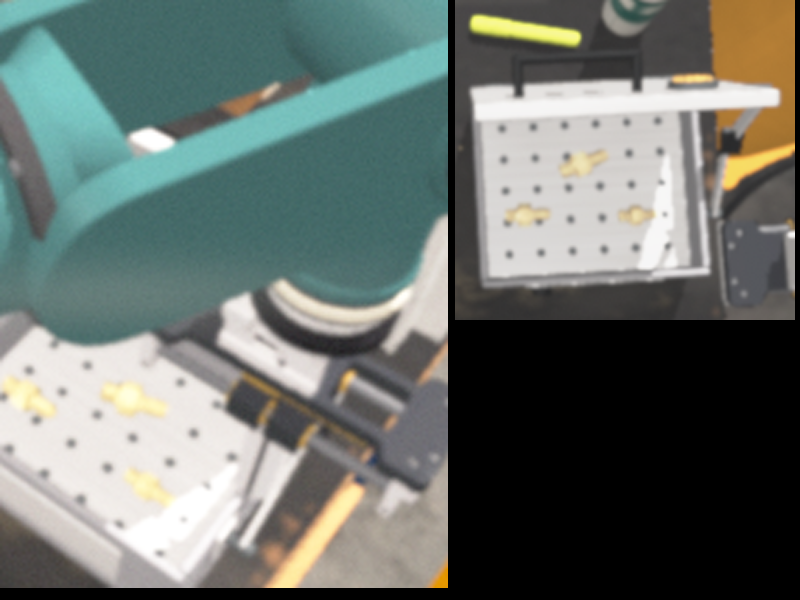

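```bash
python3 - <<'E'
from h import *
def L(d,r=.205):
    t=np.radians(d); return W(.11-r*np.cos(t)+.008*np.sin(t)+.008,-.04,round(.082+r*np.sin(t)+.008*np.cos(t)-.010,4),2.1)
plan([W(-.08,-.15,.33,2.1),W(.0,-.04,.33,2.1),W(.115,-.04,.33,2.1),L(86)])
seq=[86,84,82,79,76,73,70,67,64, 61,58,55,52,49,46,43,40, 37,34,31,28,25,22,19,16, 13,10,8,6,4,2,0,-1]
for c in range(4):
    b=np.array(L(seq[c*8])[:3]); print('; '.join('%.3f 0 %.3f 0'%((L(d)[0]-b[0])/.15,-(L(d)[2]-b[2])/.15) for d in seq[c*8+1:c*8+9]))
E
```

```text
now [ 0.4466 -0.1569  0.1867] 2.0
(np.float64(0.448), np.float64(-0.1564), 0.33, 2.1) -> [ 0.009 -0.003 -0.955 -0.   ] |d| 0.143
(np.float64(0.5239), np.float64(-0.0436), 0.33, 2.1) -> [ 0.533 -0.733 -0.    -0.   ] |d| 0.136
(np.float64(0.6388), np.float64(-0.0394), 0.33, 2.1) -> [ 0.767  0.    -0.    -0.   ] |d| 0.115
(np.float64(0.6355), np.float64(-0.0395), np.float64(0.2771), 2.1) -> [-0.022 -0.     0.353 -0.   ] |d| 0.053
-0.048 0 0.003 0; -0.095 0 0.007 0; -0.167 0 0.015 0; -0.237 0 0.029 0; -0.307 0 0.045 0; -0.375 0 0.065 0; -0.443 0 0.089 0; -0.509 0 0.115 0
-0.065 0 0.031 0; -0.128 0 0.065 0; -0.189 0 0.102 0; -0.248 0 0.142 0; -0.305 0 0.185 0; -0.360 0 0.232 0; -0.412 0 0.281 0; -0.461 0 0.333 0
-0.047 0 0.054 0; -0.091 0 0.111 0; -0.131 0 0.170 0; -0.169 0 0.231 0; -0.203 0 0.293 0; -0.235 0 0.358 0; -0.262 0 0.424 0; -0.286 0 0.491 0
-0.021 0 0.069 0; -0.038 0 0.138 0; -0.047 0 0.185 0; -0.055 0 0.232 0; -0.061 0 0.279 0; -0.065 0 0.327 0; -0.068 0 0.375 0; -0.069 0 0.399 0
```

Request:
carry_out:
  motion: "0 0 -0.15 0;0 0 -0.35 0;0 0 -0.55 0;0 0 -0.75 0;0 0 -0.9 0;0 0 -0.96 0;0 0 -0.96 0;0 0 -0.96 0"

```text
time: 34.7
tool_pos: [0.4469, -0.1562, 0.3261]
ee_rot: [-3.14, 0.002, 0.037]
wrist_force: [0.2, -0.9, -0.3]
width: 0.0004
finger_force: 0.0
```

Request:
carry_out:
  motion: "0.08 -0.1 0 0;0.18 -0.25 0 0;0.3 -0.4 0 0;0.4 -0.55 0 0;0.5 -0.68 0 0;0.533 -0.733 0 0;0.533 -0.733 0 0;0.533 -0.733 0 0"

```text
time: 35.5
tool_pos: [0.5222, -0.0441, 0.327]
ee_rot: [3.141, 0.002, 0.036]
wrist_force: [0.0, 0.1, -0.4]
width: 0.0005
finger_force: 0.0
```

```bash
python3 - <<'E'
from h import *
plan([W(.115,-.04,.33,2.1),(.6355,-.0395,.277,2.1)]); print(robot.get_obs()['joint_positions'])
E
```

```text
now [ 0.5222 -0.0441  0.327 ] 2.1
(np.float64(0.6388), np.float64(-0.0394), 0.33, 2.1) -> [ 0.778 -0.003 -0.02  -0.   ] |d| 0.117
(0.6355, -0.0395, 0.277, 2.1) -> [-0.022 -0.     0.353 -0.   ] |d| 0.053
[-1.92064230e-01  4.55941915e-02  1.14116605e+00 -5.67010324e-04
  1.95632112e+00  1.34244884e+00]
```

Request:
carry_out:
  motion: "0.1 0 -0.02 0;0.25 0 -0.02 0;0.4 0 -0.02 0;0.55 0 -0.02 0;0.7 0 -0.02 0;0.778 0 -0.02 0;0.778 0 -0.02 0;0.778 0 -0.02 0"

```text
time: 36.3
tool_pos: [0.6388, -0.0403, 0.3306]
ee_rot: [3.142, 0.001, 0.035]
wrist_force: [-0.5, 0.0, 0.2]
width: 0.0003
finger_force: 0.0
```

Request:
carry_out:
  motion: "0 0 0.06 0;0 0 0.12 0;0 0 0.18 0;0 0 0.25 0;0 0 0.32 0;-0.02 0 0.35 0;-0.02 0 0.35 0;-0.02 0 0.35 0"

```text
time: 37.1
tool_pos: [0.6363, -0.0394, 0.2785]
ee_rot: [-3.142, -0.0, 0.037]
wrist_force: [-0.3, 0.3, -0.2]
width: 0.0002
finger_force: 0.0
```

Request:
carry_out:
  motion: "-0.05 0 0.003 0;-0.1 0 0.007 0;-0.17 0 0.015 0;-0.24 0 0.03 0;-0.31 0 0.045 0;-0.375 0 0.065 0;-0.44 0 0.09 0;-0.51 0 0.115 0"

```text
time: 37.9
tool_pos: [0.56, -0.0422, 0.2622]
ee_rot: [3.141, -0.004, 0.037]
wrist_force: [2.7, 1.1, 0.4]
width: 0.0004
finger_force: 0.9
```

```bash
python3 - <<'E'
from h import *
plan([]); s=snap('top','t12'); snap('scene','s12')
E
```

```text
now [ 0.56   -0.0422  0.2622] 2.1
```

Request:
carry_out:
  motion: "-0.065 0 0.03 0;-0.13 0 0.065 0;-0.19 0 0.1 0;-0.25 0 0.14 0;-0.305 0 0.185 0;-0.36 0 0.23 0;-0.41 0 0.28 0;-0.46 0 0.333 0"

```text
time: 38.8
tool_pos: [0.491, -0.0448, 0.2118]
ee_rot: [3.141, -0.002, 0.037]
wrist_force: [0.3, 0.3, 2.7]
width: 0.0009
finger_force: 0.5
```

Request:
carry_out:
  motion: "-0.047 0 0.055 0;-0.09 0 0.11 0;-0.13 0 0.17 0;-0.17 0 0.23 0;-0.2 0 0.29 0;-0.235 0 0.36 0;-0.262 0 0.425 0;-0.286 0 0.49 0"

```text
time: 39.6
tool_pos: [0.4476, -0.0462, 0.1365]
ee_rot: [-3.141, 0.0, 0.036]
wrist_force: [0.3, -0.1, 0.5]
width: 0.0008
finger_force: 0.2
```

Request:
carry_out:
  motion: "-0.02 0 0.07 0;-0.04 0 0.135 0;-0.047 0 0.18 0;-0.055 0 0.22 0;-0.06 0 0.26 0;-0.065 0 0.3 0;-0.068 0 0.34 0;-0.068 0 0.34 0"

```text
time: 40.4
tool_pos: [0.4372, -0.0465, 0.0855]
ee_rot: [-3.141, 0.002, 0.036]
wrist_force: [0.1, -0.8, 0.0]
width: 0.0004
finger_force: 0.0
```

```bash
python3 - <<'E'
from h import *
plan([]); s=snap('top','t13'); snap('scene','s13')
E
```

```text
now [ 0.4372 -0.0465  0.0855] 2.1
```

Request:
carry_out:
  motion: "0 0 0.01 0;0 0 0.015 0;0 0 0.02 0;0 0 0.025 0;0 0 0.03 0;0 0 0.035 0;0 0 0.04 0;0 0 0.04 0"

```text
time: 41.3
tool_pos: [0.4378, -0.0466, 0.0804]
ee_rot: [-3.141, 0.0, 0.036]
wrist_force: [-0.9, 0.5, 0.9]
width: 0.0004
finger_force: 0.0
```

Request:
carry_out:
  motion: "0 0 0.01 0;0 0 0.015 0;0 0 0.02 0;0 0 0.025 0;0 0 0.03 0;0 0 0.035 0;0 0 0.04 0;0 0 0.04 0"

```text
time: 42.1
tool_pos: [0.4378, -0.0466, 0.0744]
ee_rot: [-3.141, 0.0, 0.037]
wrist_force: [0.1, -0.4, -0.4]
width: 0.0005
finger_force: 0.0
```

Request:
carry_out:
  motion: "0 0 0.01 0;0 0 0.015 0;0 0 0.02 0;0 0 0.025 0;0 0 0.03 0;0 0 0.035 0;0 0 0.04 0;0 0 0.04 0"

```text
time: 42.9
tool_pos: [0.4382, -0.0467, 0.0726]
ee_rot: [3.141, -0.002, 0.037]
wrist_force: [-7.4, 1.3, 18.8]
width: 0.0008
finger_force: 9.5
```

Request:
carry_out:
  motion: "0 0 0.01 0;0 0 0.015 0;0 0 0.02 0;0 0 0.025 0;0 0 0.03 0;0 0 0.03 0;0 0 0.03 0;0 0 0.03 0"

```text
time: 43.7
tool_pos: [0.4383, -0.0467, 0.0724]
ee_rot: [3.14, -0.003, 0.037]
wrist_force: [-16.0, 4.2, 37.8]
width: 0.0003
finger_force: 19.0
```

Request:
carry_out:
  motion: "0 0 -0.04 0;0 0 -0.1 0;0 0 -0.25 0;0 0 -0.4 0;0 0 -0.55 0;0 0 -0.7 0;0 0 -0.85 0;0 0 -0.9 0"

```text
time: 44.5
tool_pos: [0.439, -0.0469, 0.201]
ee_rot: [3.141, -0.003, 0.036]
wrist_force: [-0.3, -0.3, 0.8]
width: 0.0007
finger_force: 0.0
```

Request:
carry_out:
  motion: "-0.1 -0.1 0 -0.04;-0.3 -0.3 0 -0.08;-0.5 -0.5 0 -0.12;-0.7 -0.7 0 -0.16;-0.9 -0.9 0 -0.2;-1 -1 0 -0.24;-1 -1 0 -0.28;-1 -1 0 -0.32"

```text
time: 45.3
tool_pos: [0.2816, 0.0983, 0.198]
ee_rot: [-3.141, 0.001, 1.049]
wrist_force: [-0.0, -0.2, -0.3]
width: 0.0003
finger_force: 0.0
```

Request:
carry_out:
  motion: "-0.1 -0.1 0 -0.04;-0.2 -0.3 0 -0.08;-0.3 -0.5 0 -0.12;-0.3 -0.7 0 -0.16;-0.3 -0.9 0 -0.16;-0.3 -1 0 -0.16;-0.3 -1 0 -0.16;-0.3 -1 0 -0.16"
  grip: 0.06

```text
time: 46.1
tool_pos: [0.1378, 0.1423, 0.2003]
ee_rot: [-3.134, 0.008, 1.546]
wrist_force: [-0.6, 0.5, -0.4]
width: 0.0499
finger_force: 0.0
```

```bash
python3 - <<'E'
from h import *
plan([]); s=snap('top','t14'); t=snap('scene','s14')
P=lambda cam,q:proj(cam,q)[0].round(1)
for n,c in(('s',t),('t',s)): print(n,'cam slot',P(c,W(.11-.165,-.075,.097)[:3]),'lid corners',[P(c,W(x,y,.09)[:3]).tolist() for x,y in((-.119,-.13),(-.119,.13),(.11,.13),(.11,-.13))])
a=s['image'];
# stand + console grayish segmentation in top
hsv=cv2.cvtColor(a,cv2.COLOR_RGB2HSV)
m=((hsv[...,2]>120)&(hsv[...,1]<60)).astype(np.uint8)
n,l,st,ce=cv2.connectedComponentsWithStats(m)
for i in range(1,n):
    if st[i,4]>60 and 170<ce[i,0]<320 and 100<ce[i,1]<290:
        c=cv2.findContours((l==i).astype(np.uint8),0,2)[0][0]; print(ce[i].round(1),st[i],cv2.boxPoints(cv2.minAreaRect(c)).round(1).tolist())
E
```

```text
now [0.1378 0.1423 0.2003] 88.6
s cam slot [376.9 268.6] lid corners [[381.9, 307.1], [286.5, 239.8], [345.6, 183.9], [435.2, 235.3]]
t cam slot [414.  234.2] lid corners [[439.5, 261.4], [323.8, 268.0], [318.3, 166.5], [431.3, 160.8]]
[284.2 136.4] [270 122  29  30 678] [[270.0, 122.0], [298.0, 122.0], [298.0, 151.0], [270.0, 151.0]]
[184.4 131.9] [176 128  19   8  93] [[175.5, 129.1999969482422], [193.6999969482422, 127.69999694824219], [194.3000030517578, 134.10000610351562], [176.0, 135.60000610351562]]
[241.  138.1] [235 132  13  14 125] [[232.0, 137.0], [239.5, 129.5], [249.0, 139.0], [241.5, 146.5]]
[237.1 172.1] [223 157  28  32 535] [[221.60000610351562, 183.10000610351562], [229.10000610351562, 155.0], [251.1999969482422, 160.8000030517578], [243.6999969482422, 189.0]]
[194.2 229.5] [ 178  205   34   51 1453] [[178.0, 205.0], [211.0, 205.0], [211.0, 255.0], [178.0, 255.0]]
```

```bash
python3 - <<'E'
from h import *
s=load('t14'); t=load('s14')
def cr(c,x,y,w,h,k): return cv2.resize(cv2.cvtColor(c['image'],cv2.COLOR_RGB2BGR)[y:y+h,x:x+w],None,fx=k,fy=k,interpolation=cv2.INTER_CUBIC)
o=np.zeros((600,800,3),np.uint8)
def put(im,x,y): o[y:y+im.shape[0],x:x+im.shape[1]]=im[:600-y,:800-x]
put(cr(s,217,148,40,46,7),0,0)         # 280x322
put(cr(t,272,150,40,36,7),285,0)       # 280x252
put(cr(s,396,216,38,38,6),570,0)       # 228x228
put(cr(t,356,248,42,42,5),570,232)     # 210
put(cr(s,172,200,46,72,3.8),0,326)     # 175x274
put(cr(t,202,152,60,48,4),180,326)     # 240x192
put(cr(t,282,178,170,140,2),425,445-0) if 0 else put(cr(t,282,178,170,140,1.9)[:, :],425,446) if 0 else None
put(cr(t,340,225,60,92,1.6),430,446)
put(cr(s,312,155,135,118,1.7),540,446-0)
cv2.imwrite('pics/c14.png',o)
E
```

```text
(no output)
```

View pics/c14.png

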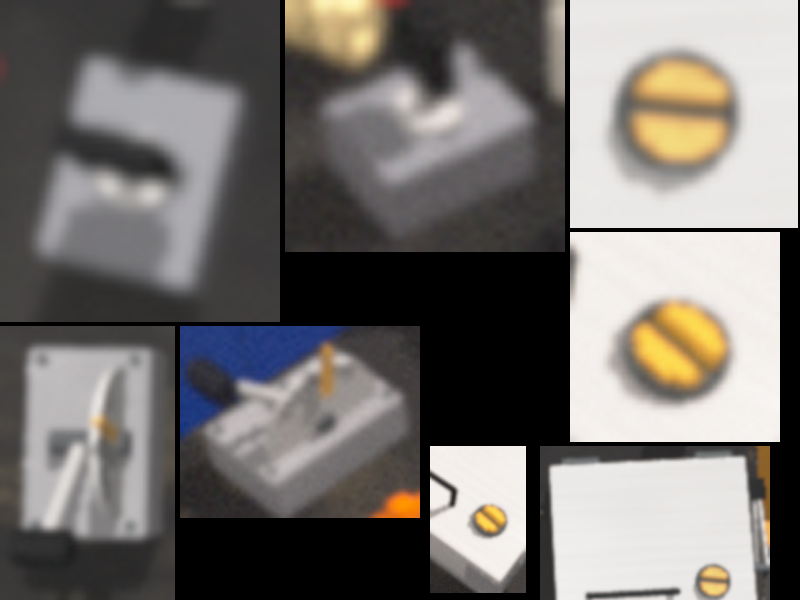

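```bash
python3 - <<'E'
from h import *
s=load('t14'); t=load('s14')
c=onz(s,(236.4,172.0),.032); print('stand',c.round(4))
hsv=cv2.cvtColor(s['image'],cv2.COLOR_RGB2HSV); ht=cv2.cvtColor(t['image'],cv2.COLOR_RGB2HSV)
u=proj(s,[c[0],c[1],.085])[0]; print('exp paddle top px',u, proj(s,[c[0],c[1],.068])[0],proj(t,[c[0],c[1],.068])[0])
# paddle dark blob within stand bbox
def dark(h,x0,y0,x1,y1,v): 
    m=(h[...,2]<v).astype(np.uint8); k=np.zeros_like(m); k[y0:y1,x0:x1]=m[y0:y1,x0:x1]; return k
k=dark(hsv,224,163,246,178,70); p=np.argwhere(k)[:,::-1]; print('paddle top',p.mean(0),len(p), p.min(0),p.max(0))
k=dark(ht,328,150,340,166,60)
# scene stand top corners from view: crop (320,110),(385,185),(535,120)
for q in((322,112),(388,182),(533,118)): print('scene corner',onz(t,(272+q[0]/7-285/7-.5,150+q[1]/7-.5),.032).round(4))
# stand corners from rect at top
R=lambda a:np.array([[np.cos(a),-np.sin(a)],[np.sin(a),np.cos(a)]])
a=np.radians(-15.8); print('corners',[ (c[:2]+R(a)@[i*.035,j*.0275]).round(4).tolist() for i,j in((-1,1),(-1,-1),(1,-1),(1,1))])
# slot in the cam: dark line among brass
g=s['image'].astype(int); pc=np.array([414.2,234.])
yy,xx=np.mgrid[0:400,0:640]; r=np.hypot(xx-pc[0],yy-pc[1]); br=(hsv[...,1]>80)&(r<12)
print('brass c',xx[br].mean(),yy[br].mean())
d=(r<7); wgt=np.clip(150-hsv[...,2].astype(float),0,None)*d
mx,my=(wgt*xx).sum()/wgt.sum(),(wgt*yy).sum()/wgt.sum()
C=np.cov(np.vstack([xx[d],yy[d]]),aweights=wgt[d]); w,v=np.linalg.eigh(C); e=v[:,1]
P1=onz(s,(mx-8*e[0],my-8*e[1]),.1);P2=onz(s,(mx+8*e[0],my+8*e[1]),.1)
print('slot',mx,my,w,'yaw',np.degrees(np.arctan2(P1[1]-P2[1],P1[0]-P2[0])),'cam xy',onz(s,(xx[br].mean(),yy[br].mean()),.1).round(4),'pred',W(-.055,-.075,.1))
plan([(.35,.25,.2,74.2),(c[0],c[1],.15,74.2),(c[0],c[1],.04,74.2)])
E
```

```text
stand [0.6282 0.3296 0.032 ]
exp paddle top px [231.66588646 168.18424019] [233.24446102 169.45673516] [291.23337823 155.68353515]
paddle top [230.98507463 168.73134328] 67 [224 163] [240 172]
scene corner [0.5964 0.3605 0.032 ]
scene corner [0.5853 0.3107 0.032 ]
scene corner [0.6528 0.2917 0.032 ]
corners [[0.602, 0.3656], [0.5871, 0.3127], [0.6544, 0.2936], [0.6694, 0.3466]]
brass c 413.78125 234.13839285714286
slot 415.24242424242425 233.73400673400673 [ 0.10392658 20.59715906] yaw -97.08773617233487 cam xy [ 0.4703 -0.0793  0.1   ] pred (np.float64(0.4702), np.float64(-0.0806), 0.1, None)
now [0.1382 0.142  0.2005] 88.4
(0.35, 0.25, 0.2, 74.2) -> [0.759 1.392 0.003 0.079] |d| 0.238
(np.float64(0.6282159188946068), np.float64(0.3296207640280168), 0.15, 74.2) -> [ 1.016  1.64   0.333 -0.   ] |d| 0.294
(np.float64(0.6282159188946068), np.float64(0.3296207640280168), 0.04, 74.2) -> [ 0.     0.     0.733 -0.   ] |d| 0.11
```

Request:
carry_out:
  motion: "0.06 0.12 0 0;0.12 0.25 0 0;0.2 0.4 0 0;0.3 0.55 0 0;0.38 0.7 0 0;0.38 0.7 0 0;0.38 0.7 0 0;0.38 0.7 0 0"

```text
time: 47.0
tool_pos: [0.244, 0.1959, 0.1998]
ee_rot: [-3.134, 0.008, 1.543]
wrist_force: [-0.9, 0.7, 1.0]
width: 0.0495
finger_force: 0.0
```

Request:
carry_out:
  motion: "0.06 0.12 0 0;0.12 0.25 0 0.02;0.2 0.4 0 0.04;0.3 0.55 0 0.06;0.38 0.69 0 0.079;0.38 0.69 0 0.079;0.38 0.69 0 0.079;0.38 0.69 0 0.079"

```text
time: 47.8
tool_pos: [0.3483, 0.2504, 0.1991]
ee_rot: [-3.137, 0.009, 1.297]
wrist_force: [-0.2, 0.6, 0.2]
width: 0.0499
finger_force: 0.0
```

Request:
carry_out:
  motion: "0.07 0.12 0 0;0.15 0.25 0 0;0.25 0.4 0 0;0.35 0.56 0 0;0.45 0.72 0 0;0.5 0.82 0 0;0.5 0.82 0 0;0.5 0.82 0 0"

```text
time: 48.6
tool_pos: [0.4871, 0.2894, 0.1977]
ee_rot: [-3.136, 0.009, 1.296]
wrist_force: [0.2, -0.2, -0.5]
width: 0.0499
finger_force: 0.0
```

```bash
python3 - <<'E'
from h import *
plan([(.627,.3285,.13,74.2),(.627,.3285,.04,74.2)])
E
```

```text
now [0.4871 0.2894 0.1977] 74.3
(0.627, 0.3285, 0.13, 74.2) -> [0.504 0.827 0.451 0.   ] |d| 0.16
(0.627, 0.3285, 0.04, 74.2) -> [ 0.   0.   0.6 -0. ] |d| 0.09
```

Request:
carry_out:
  motion: "0.07 0.12 0 0;0.15 0.25 0 0;0.25 0.4 0 0;0.35 0.56 0.1 0;0.45 0.72 0.25 0;0.504 0.827 0.4 0;0.504 0.827 0.45 0;0.504 0.827 0.45 0"

```text
time: 49.4
tool_pos: [0.6253, 0.3279, 0.1271]
ee_rot: [-3.133, 0.012, 1.297]
wrist_force: [-0.0, -0.2, 0.5]
width: 0.0498
finger_force: 0.0
```

```bash
python3 - <<'E'
from h import *
plan([(.627,.3285,.04,74.2)])
t=snap('scene','s15'); o=np.array(robot.get_obs()['tool_pos'])
h=cv2.cvtColor(t['image'],cv2.COLOR_RGB2HSV)
print('exp tip mid',proj(t,o+[0,0,.014]))
E
```

```text
now [0.6253 0.3279 0.1271] 74.3
(0.627, 0.3285, 0.04, 74.2) -> [0.007 0.01  0.58  0.001] |d| 0.087
exp tip mid [[289.64234973 135.824117  ]]
```

Request:
carry_out:
  motion: "0 0 0.1 0;0 0 0.2 0;0 0 0.3 0;0 0 0.4 0;0 0 0.5 0;0 0 0.57 0;0 0 0.57 0;0 0 0.57 0"

```text
time: 50.25
tool_pos: [0.6268, 0.3278, 0.0428]
ee_rot: [-3.136, 0.009, 1.296]
wrist_force: [-0.1, 0.5, 0.7]
width: 0.0496
finger_force: 0.0
```

Request:
carry_out:
  motion: "0 0 0 0;0 0 0 0;0 0 0 0;0 0 0 0;0 0 0 0;0 0 0 0;0 0 0 0;0 0 0 0"
  grip: -1

```text
time: 51.05
tool_pos: [0.627, 0.3278, 0.0434]
ee_rot: [-3.137, 0.009, 1.296]
wrist_force: [0.5, -0.8, 1.5]
width: 0.0119
finger_force: 30.0
```

Request:
carry_out:
  motion: "0 0 -0.06 0;0 0 -0.15 0;0 0 -0.3 0;0 0 -0.45 0;0 0 -0.6 0;0 0 -0.75 0;0 0 -0.9 0;0 0 -1 0"

```text
time: 51.85
tool_pos: [0.6285, 0.3292, 0.1968]
ee_rot: [-3.14, 0.006, 1.296]
wrist_force: [-0.0, 0.6, -0.8]
width: 0.0116
finger_force: 30.0
```

Request:
carry_out:
  motion: "-0.12 -0.01 0 0;-0.26 -0.03 0 0;-0.42 -0.04 0 0;-0.58 -0.06 0 0;-0.74 -0.07 0 0;-0.9 -0.09 0 0;-0.967 -0.09 0 0;-0.967 -0.09 0 0"

```text
time: 52.65
tool_pos: [0.5756, 0.1921, 0.1953]
ee_rot: [-3.138, 0.008, 1.295]
wrist_force: [-0.6, -0.3, -0.9]
width: 0.0121
finger_force: 30.0
```

Request:
carry_out:
  motion: "-0.12 -0.01 0 0;-0.26 -0.03 0 0;-0.42 -0.04 0 0;-0.58 -0.06 0 0;-0.74 -0.07 0 0;-0.9 -0.09 0 0;-0.967 -0.09 0 0;-0.967 -0.09 0 0"

```text
time: 53.45
tool_pos: [0.5232, 0.0562, 0.196]
ee_rot: [-3.137, 0.009, 1.295]
wrist_force: [0.5, 0.2, -1.0]
width: 0.0119
finger_force: 30.0
```

Request:
carry_out:
  motion: "-0.12 -0.01 0 0;-0.26 -0.03 0 0;-0.42 -0.04 0 0;-0.58 -0.06 0 -0.02;-0.74 -0.07 0 -0.04;-0.9 -0.09 0 -0.048;-0.967 -0.09 0 -0.048;-0.967 -0.09 0 -0.048"

```text
time: 54.25
tool_pos: [0.4713, -0.0791, 0.1972]
ee_rot: [-3.136, 0.008, 1.446]
wrist_force: [-0.1, 0.6, -0.9]
width: 0.0119
finger_force: 30.0
```

```bash
python3 - <<'E'
from h import *
plan([(.470,-.080,.14,82.9)])
t=snap('scene','s16'); s=snap('top','t16')
o=robot.get_obs(); print(o['width'],o['ee_rot'],o['wrist_torque'])
h=cv2.cvtColor(t['image'],cv2.COLOR_RGB2HSV)
p=np.array(o['tool_pos']); y=o['ee_rot'][2]; X=np.array([np.cos(y),np.sin(y),0])
tip=p+[0,0,-.0334]; print('exp blade tip ends',proj(t,[tip-.013*X,tip,tip+.013*X]).round(1).tolist())
x,yv=proj(t,tip)[0]; x0,y0=int(x)-14,int(yv)-26
g=cv2.cvtColor(t['image'],cv2.COLOR_RGB2GRAY)[y0:y0+40,x0:x0+30]; print(x0,y0); 
for i,r in enumerate(g): print(y0+i,' '.join('%3d'%v for v in r))
E
```

```text
now [ 0.4713 -0.0791  0.1972] 82.8
(0.47, -0.08, 0.14, 82.9) -> [-0.007 -0.008  0.381 -0.   ] |d| 0.057
0.011723603612640146 [-3.13554787  0.00716652  1.44742164] [-0.04624989  0.08318073 -0.03755668]
exp blade tip ends [[385.2, 254.5], [380.3, 250.4], [375.6, 246.4]]
366 224
224  91  70  64  64  73  76  78  81  84  86  82  84  77  74  70  74  80  97 117 137 146 148 150 139 112  74  76 111 142 162
225 121  96  73  61  60  65  73  76  81  82  77  77  73  80  90  96 101 115 135 150 159 157 151 133  98  65  81 123 150 171
226 154 128  98  75  56  58  61  67  70  71  67  70  85 108 125 125 129 139 156 164 163 160 148 123  85  64  92 132 160 185
227 172 156 132 101  75  59  56  57  56  61  64  84 119 142 149 152 152 161 170 171 168 161 144 112  75  66  99 142 168 200
228 178 174 157 137 107  80  61  57  58  63  87 116 147 162 168 168 171 172 173 172 165 158 141 105  70  72 111 150 177 215
229 179 177 176 158 139 116  94  86  87 104 125 150 170 179 178 176 177 176 174 172 164 155 133  99  64  80 124 160 189 222
230 182 181 175 171 164 151 137 130 134 144 160 174 179 182 182 182 175 175 177
[... 3436 characters left out ...]
 252 252 252 252 252 252 253 253 253 253 252 252 252 252 253 253 253 253 253 253
259 252 252 252 253 253 253 253 253 252 252 252 252 252 252 252 252 252 253 253 253 253 253 252 252 252 253 253 253 253 253
260 253 252 252 252 252 252 252 250 250 250 249 249 249 249 250 251 252 252 253 253 253 253 253 252 252 252 252 253 253 253
261 253 253 252 252 250 248 243 237 232 233 235 234 232 233 240 248 249 251 252 252 253 253 253 253 252 252 252 252 252 253
262 253 253 252 250 242 228 204 192 198 210 222 222 215 219 226 234 239 246 249 251 252 252 253 253 253 253 252 252 252 252
263 253 252 250 241 217 176 157 160 189 212 223 225 223 222 224 222 218 224 238 248 251 252 252 253 253 253 253 253 252 252
```

Request:
carry_out:
  motion: "-0.007 -0.008 0.06 0;-0.007 -0.008 0.12 0;-0.007 -0.008 0.18 0;-0.007 -0.008 0.24 0;-0.007 -0.008 0.3 0;-0.007 -0.008 0.37 0;-0.007 -0.008 0.37 0;-0.007 -0.008 0.37 0"

```text
time: 55.15
tool_pos: [0.4691, -0.0803, 0.1414]
ee_rot: [-3.135, 0.008, 1.447]
wrist_force: [-0.7, -0.6, -1.1]
width: 0.0119
finger_force: 30.0
```

Request:
carry_out:
  motion: "0 0 0.01 0;0 0 0.02 0;0 0 0.03 0;0 0 0.04 0;0 0 0.04 0;0 0 0.04 0;0 0 0.04 0;0 0 0.04 0"

```text
time: 55.95
tool_pos: [0.4692, -0.0804, 0.1358]
ee_rot: [-3.135, 0.008, 1.447]
wrist_force: [0.4, -0.5, -1.1]
width: 0.0117
finger_force: 30.0
```

Request:
carry_out:
  motion: "0 0 0.01 0;0 0 0.02 0;0 0 0.03 0;0 0 0.04 0;0 0 0.04 0;0 0 0.04 0;0 0 0.04 0;0 0 0.04 0"

```text
time: 56.75
tool_pos: [0.4692, -0.0804, 0.1298]
ee_rot: [-3.136, 0.008, 1.447]
wrist_force: [0.3, -0.6, -1.2]
width: 0.0118
finger_force: 30.0
```

Request:
carry_out:
  motion: "0 0 0.005 0;0 0 0.01 0;0 0 0.015 0;0 0 0.02 0;0 0 0.02 0;0 0 0.02 0;0 0 0.02 0;0 0 0.02 0"

```text
time: 57.55
tool_pos: [0.4692, -0.0804, 0.1268]
ee_rot: [-3.136, 0.008, 1.447]
wrist_force: [0.1, 0.5, -1.1]
width: 0.0117
finger_force: 30.0
```

Request:
carry_out:
  motion: "0 0 0.005 0;0 0 0.01 0;0 0 0.015 0;0 0 0.02 0;0 0 0.02 0;0 0 0.02 0;0 0 0.02 0;0 0 0.02 0"

```text
time: 58.35
tool_pos: [0.4694, -0.0805, 0.1259]
ee_rot: [-3.137, 0.009, 1.447]
wrist_force: [-2.4, 1.1, 7.5]
width: 0.0121
finger_force: 30.0
```

Request:
carry_out:
  motion: "0 0 0.005 0;0 0 0.01 0;0 0 0.015 0;0 0 0.02 0;0 0 0.02 0;0 0 0.02 0;0 0 0.02 0;0 0 0.02 0"

```text
time: 59.15
tool_pos: [0.4696, -0.0806, 0.1256]
ee_rot: [-3.139, 0.009, 1.447]
wrist_force: [-6.6, 1.8, 18.6]
width: 0.0119
finger_force: 30.0
```

Request:
carry_out:
  motion: "0 0 0 0.02;0 0 0 0.05;0 0 0 0.08;0 0 0 0.11;0 0 0 0.14;0 0 0 0.17;0 0 0 0.2;0 0 0 0.22"

```text
time: 59.95
tool_pos: [0.471, -0.0811, 0.1257]
ee_rot: [3.135, 0.007, 0.753]
wrist_force: [-3.0, 0.2, 16.1]
width: 0.0116
finger_force: 30.0
```

Request:
carry_out:
  motion: "0 0 0 0.03;0 0 0 0.06;0 0 0 0.09;0 0 0 0.12;0 0 0 0.15;0 0 0 0.18;0 0 0 0.2;0 0 0 0.22"

```text
time: 60.75
tool_pos: [0.4711, -0.0818, 0.1257]
ee_rot: [3.13, 0.001, 0.062]
wrist_force: [-3.1, -1.2, 15.4]
width: 0.0116
finger_force: 30.0
```

Request:
carry_out:
  motion: "0 0 0 0.01;0 0 0 0.02;0 0 0 0.03;0 0 0 0.04;0 0 0 0.04;0 0 0 0.04;0 0 0 0.04;0 0 0 0.04"

```text
time: 61.55
tool_pos: [0.4712, -0.0818, 0.1257]
ee_rot: [3.131, -0.001, -0.061]
wrist_force: [-3.3, -0.1, 14.9]
width: 0.0117
finger_force: 30.0
```

```bash
python3 - <<'E'
from h import *
o=robot.get_obs(); print(o['wrist_torque'],o['wrist_force']); plan([])
E
```

```text
[-0.18605413  0.83831353  0.02182738] [-3.32241024 -0.13216315 14.86057439]
now [ 0.4712 -0.0818  0.1257] -3.5
```

Request:
carry_out:
  motion: "0 0 0 0.01;0 0 0 0.02;0 0 0 0.03;0 0 0 0.04;0 0 0 0.05;0 0 0 0.05;0 0 0 0.05;0 0 0 0.05"

```text
time: 62.35
tool_pos: [0.4714, -0.0816, 0.1256]
ee_rot: [3.131, -0.003, -0.216]
wrist_force: [-2.0, -0.5, 14.5]
width: 0.0121
finger_force: 31.1
```

```bash
python3 - <<'E'
from h import *
o=robot.get_obs(); print(o['wrist_torque'],o['wrist_force']); plan([])
E
```

```text
[-0.16279003  0.67672224  0.57428376] [-2.00051313 -0.5318793  14.48229148]
now [ 0.4714 -0.0816  0.1256] -12.4
```

Request:
carry_out:
  motion: "0 0 0 -0.02;0 0 -0.02 -0.04;0 0 -0.06 -0.05;0 0 -0.12 -0.05;0 0 -0.2 -0.05;0 0 -0.3 -0.05;0 0 -0.42 -0.05;0 0 -0.5 -0.05"

```text
time: 63.15
tool_pos: [0.4702, -0.08, 0.1977]
ee_rot: [3.133, 0.004, -0.061]
wrist_force: [0.0, -0.9, -1.4]
width: 0.0118
finger_force: 30.0
```

Request:
carry_out:
  motion: "0.15 0 0 -0.04;0.35 0 0 -0.08;0.5 0 0 -0.12;0.5 0 0 -0.16;0.5 0 0 -0.2;0.5 0 0 -0.24;0.5 0 0 -0.28;0.5 0 0 -0.3"

```text
time: 63.95
tool_pos: [0.5446, -0.0844, 0.1954]
ee_rot: [-3.14, 0.01, 0.885]
wrist_force: [-0.5, 1.0, -1.0]
width: 0.0115
finger_force: 30.0
```

```bash
python3 - <<'E'
from h import *
t=snap('scene','s17'); s=snap('top','t17')
hsv=cv2.cvtColor(t['image'],cv2.COLOR_RGB2HSV)
pc=proj(t,W(-.055,-.075,.099)[:3])[0]; print(pc)
x0,y0=int(pc[0])-14,int(pc[1])-12
g=hsv[y0:y0+25,x0:x0+28,2]
for i,r in enumerate(g): print(y0+i,' '.join('%3d'%v for v in r))
e=[W(-.055+i,-.075+j,.099)[:3] for i,j in((-.015,0),(.015,0),(0,-.015),(0,.015))]; print((proj(t,e)-[x0,y0]).round(1).tolist())
plan([(.55,.2,.2,74.2),(.627,.3285,.2,74.2)])
print(robot.get_obs()['joint_positions'])
E
```

```text
[377.03697089 268.15905467]
256 251 251 252 252 252 252 252 252 252 251 251 251 251 252 252 252 252 252 252 252 252 251 251 251 252 252 252 252
257 251 251 251 251 252 252 252 252 252 252 252 251 251 251 251 251 252 252 252 252 252 252 252 251 251 252 252 252
258 252 251 251 251 251 251 252 252 252 252 252 252 251 251 251 251 251 251 252 252 252 252 252 252 252 252 251 252
259 252 251 250 248 247 248 250 252 252 252 252 251 251 251 251 251 251 251 251 251 252 252 252 252 252 251 251 251
260 250 249 246 239 232 234 243 249 250 250 248 248 246 247 247 246 247 248 250 251 252 252 252 252 252 252 252 251
261 242 234 228 217 208 212 227 239 240 236 228 225 228 236 238 231 231 236 243 247 250 251 251 251 252 252 252 252
262 218 205 202 196 194 193 197 202 203 192 184 191 216 240 243 234 222 214 222 233 241 247 250 251 251 252 252 252
263 199 192 191 190 189 178 162 152 147 163 185 199 228 250 253 250 240 217 185 188 212 232 246 250 251 251 252 252
264 191 191 191 188 178 160 131 126 150 183 207 225 244 253 254 253 249 226 166 139 156 197 230 245 250 251 251 251
265 191 188 190 184 166 133 
[... 1425 characters left out ...]
34 244 244 234 228 223 192 151 149 197 238 250 253 253
278 252 250 244 224 200 181 153 128 115 108 117 134 156 172 188 204 203 185 171 166 147 150 185 230 247 252 253 253
279 252 251 248 234 214 194 178 159 134 117 110 111 121 131 138 145 142 132 127 130 145 184 228 246 251 252 253 253
280 251 251 250 244 232 217 202 188 171 151 137 120 113 110 109 114 118 125 138 162 195 229 246 251 252 252 253 252
[[10.1, 16.9], [17.8, 7.5], [19.9, 16.1], [8.2, 8.3]]
now [ 0.5445 -0.0844  0.1954] 50.5
(0.55, 0.2, 0.2, 74.2) -> [ 1.486 -1.178 -0.031 -0.132] |d| 0.285
(0.627, 0.3285, 0.2, 74.2) -> [ 0.964  0.261 -0.    -0.   ] |d| 0.15
[-0.25082742  0.09331776  1.34982395 -0.0088845   1.70367768  0.43764605]
```

Request:
carry_out:
  motion: "0.1 -0.08 0 0;0.22 -0.17 0 0;0.36 -0.28 0 0;0.5 -0.4 0 0;0.65 -0.51 0 0;0.74 -0.59 0 0;0.74 -0.59 0 0;0.74 -0.59 0 0"

```text
time: 64.85
tool_pos: [0.5468, 0.0572, 0.1942]
ee_rot: [-3.141, 0.011, 0.881]
wrist_force: [0.4, -0.2, -1.9]
width: 0.0117
finger_force: 30.0
```

Request:
carry_out:
  motion: "0.1 -0.08 0 0;0.22 -0.17 0 -0.03;0.36 -0.28 0 -0.06;0.5 -0.4 0 -0.09;0.65 -0.51 0 -0.12;0.74 -0.59 0 -0.132;0.74 -0.59 0 -0.132;0.74 -0.59 0 -0.132"

```text
time: 65.65
tool_pos: [0.5494, 0.198, 0.193]
ee_rot: [-3.137, 0.01, 1.294]
wrist_force: [0.3, -0.1, -0.8]
width: 0.0117
finger_force: 30.0
```

Request:
carry_out:
  motion: "0.15 0.04 0 0;0.3 0.08 0 0;0.45 0.12 0 0;0.6 0.16 0 0;0.75 0.2 0 0;0.9 0.24 0 0;0.964 0.261 0 0;0.964 0.261 0 0"

```text
time: 66.45
tool_pos: [0.6269, 0.3269, 0.1906]
ee_rot: [-3.136, 0.01, 1.294]
wrist_force: [0.3, 0.2, -1.5]
width: 0.0118
finger_force: 30.0
```

```bash
python3 - <<'E'
from h import *
print(robot.get_obs()['ee_rot'])
plan([(.627,.3278,.11,74.2),(.627,.3278,.0434,74.2)])
E
```

```text
[-3.13616441  0.010123    1.2943319 ]
now [0.6269 0.3269 0.1906] 74.2
(0.627, 0.3278, 0.11, 74.2) -> [ 0.006 -0.001  0.537 -0.   ] |d| 0.081
(0.627, 0.3278, 0.0434, 74.2) -> [ 0.     0.     0.444 -0.   ] |d| 0.067
```

Request:
carry_out:
  motion: "0.006 0 0.12 0;0.006 0 0.24 0;0.006 0 0.36 0;0.006 0 0.48 0;0.006 0 0.6 0;0.006 0 0.72 0;0.006 0 0.78 0;0.006 0 0.78 0"

```text
time: 67.25
tool_pos: [0.6245, 0.326, 0.0728]
ee_rot: [-3.134, 0.012, 1.295]
wrist_force: [0.1, 0.4, -0.9]
width: 0.0119
finger_force: 30.0
```

Request:
carry_out:
  motion: "0 0 0.01 0;0 0 0.02 0;0 0 0.03 0;0 0 0.04 0;0 0 0.05 0;0 0 0.06 0;0 0 0.07 0;0 0 0.07 0"

```text
time: 68.05
tool_pos: [0.625, 0.3278, 0.0636]
ee_rot: [-3.136, 0.01, 1.296]
wrist_force: [0.0, -0.1, -0.2]
width: 0.0118
finger_force: 30.0
```

Request:
carry_out:
  motion: "0.003 0.012 0 0;0.003 0.012 0.015 0;0.003 0.012 0.03 0;0.003 0.012 0.045 0;0.003 0.012 0.06 0;0.003 0.012 0.07 0;0.003 0.012 0.07 0;0.003 0.012 0.07 0"

```text
time: 68.85
tool_pos: [0.627, 0.3278, 0.0536]
ee_rot: [-3.137, 0.009, 1.296]
wrist_force: [-0.4, -0.3, -0.7]
width: 0.0116
finger_force: 30.0
```

Request:
carry_out:
  motion: "0 0 0.015 0;0 0 0.03 0;0 0 0.04 0;0 0 0.05 0;0 0 0.055 0;0 0 0.055 0;0 0 0.055 0;0 0 0.055 0"

```text
time: 69.65
tool_pos: [0.6271, 0.3277, 0.0455]
ee_rot: [-3.137, 0.009, 1.296]
wrist_force: [0.0, 0.5, -0.2]
width: 0.0121
finger_force: 30.0
```

Inserted freely; lower the last bit, then release and rise.

Request:
carry_out:
  motion: "0 0 0.005 0;0 0 0.01 0;0 0 0.015 0;0 0 0.02 0;0 0 0.02 0;0 0 0.02 0;0 0 0.02 0;0 0 0.02 0"

```text
time: 70.45
tool_pos: [0.627, 0.3277, 0.0433]
ee_rot: [-3.137, 0.009, 1.296]
wrist_force: [-2.5, -0.8, 5.4]
width: 0.0117
finger_force: 30.0
```

Request:
carry_out:
  motion: "0 0 0 0;0 0 0 0;0 0 0 0;0 0 0 0;0 0 0 0;0 0 0 0;0 0 0 0;0 0 0 0"
  grip: 0.06

```text
time: 71.25
tool_pos: [0.627, 0.3277, 0.0423]
ee_rot: [-3.137, 0.009, 1.296]
wrist_force: [0.2, 0.3, 0.3]
width: 0.0501
finger_force: 0.0
```

Request:
carry_out:
  motion: "0 0 -0.1 0;0 0 -0.25 0;0 0 -0.4 0;0 0 -0.6 0;0 0 -0.8 0;0 0 -1 0;0 0 -1 0;0 0 -1 0"

```text
time: 72.05
tool_pos: [0.6285, 0.329, 0.194]
ee_rot: [-3.139, 0.007, 1.296]
wrist_force: [-0.8, -0.0, -0.1]
width: 0.0499
finger_force: 0.0
```

Request:
carry_out:
  motion: "-0.2 -0.2 0 0;-0.4 -0.4 0 0;-0.6 -0.6 0 0;-0.8 -0.8 0 0;-1 -1 0 0;-1 -1 0 0;-1 -1 0 0;-1 -1 0 0"

```text
time: 72.85
tool_pos: [0.4435, 0.2253, 0.1936]
ee_rot: [-3.136, 0.009, 1.296]
wrist_force: [-0.1, 0.0, -0.0]
width: 0.0499
finger_force: 0.0
```

```bash
python3 - <<'E'
from h import *
plan([]); t=snap('scene','s18'); s=snap('top','t18')
hs=cv2.cvtColor(s['image'],cv2.COLOR_RGB2HSV); ht=cv2.cvtColor(t['image'],cv2.COLOR_RGB2HSV)
h0=cv2.cvtColor(load('t14')['image'],cv2.COLOR_RGB2HSV); h1=cv2.cvtColor(load('s14')['image'],cv2.COLOR_RGB2HSV)
def mc(h,b,v):
    x0,y0,x1,y1=b; p=np.argwhere(h[y0:y1,x0:x1,2]<v)[:,::-1]+[x0,y0]; return p.mean(0).round(2),len(p)
print('paddle top now/before',mc(hs,(224,163,246,178),70),mc(h0,(224,163,246,178),70))
print('paddle scene',mc(ht,(283,140,300,164),60),mc(h1,(283,140,300,164),60))
# pointer: brass pixels in console windows
def br(h,b):
    x0,y0,x1,y1=b; q=h[y0:y1,x0:x1]; m=(q[...,0]>10)&(q[...,0]<30)&(q[...,1]>90)&(q[...,2]>100); p=np.argwhere(m)[:,::-1]+[x0,y0]; return p
for nm,h,b in(('top',hs,(180,205,214,255)),('sc',ht,(205,150,262,205))):
    p=br(h,b); print(nm,len(p),p.min(0),p.max(0),p.mean(0)); 
    for r in range(p[:,1].min(),p[:,1].max()+1): 
        k=p[p[:,1]==r,0]; 
        if len(k): print(r,k.min(),k.max())
# lever grip dark blob
for nm,h,c,b in(('top',hs,s,(172,255,200,278)),('sc',ht,t,(200,155,225,180))):
    print(nm,'grip',mc(h,b,45))
# console top corners
m=((hs[...,2]>120)&(hs[...,1]<60)).astype(np.uint8); n,l,st,ce=cv2.connectedComponentsWithStats(m)
i=l[240,184]; print('console px',st[i])
E
```

```text
now [0.4435 0.2253 0.1936] 74.3
paddle top now/before (array([230.72, 168.72]), 64) (array([230.99, 168.73]), 67)
paddle scene (array([292.26, 149.35]), 211) (array([292.27, 149.31]), 215)
top 13 [197 224] [201 227] [199.15384615 225.61538462]
224 198 199
225 197 200
226 198 201
227 199 201
sc 134 [237 157] [261 203] [251.55970149 190.23880597]
157 238 239
158 237 239
159 237 239
160 238 239
161 238 239
162 238 239
163 237 239
164 237 239
165 237 239
166 237 239
167 237 239
168 237 239
193 257 258
194 256 261
195 254 261
196 254 261
197 253 261
198 252 261
199 251 261
200 248 261
201 248 261
202 249 260
203 250 258
top grip (array([nan, nan]), 0)
sc grip (array([212.09, 168.27]), 11)
console px [     0      0    640    400 226665]<stdin>:6: RuntimeWarning: Mean of empty slice.
  ret = um.true_divide(
```

```bash
python3 - <<'E'
from h import *
s=load('t14'); t=load('s14')
hs=cv2.cvtColor(s['image'],cv2.COLOR_RGB2HSV)
c=onz(s,(194.5,230.),.04); print('console',c.round(4), 'corners', [onz(s,q,.04).round(4)[:2].tolist() for q in((177.5,204.5),(211.5,204.5),(211.5,255.5),(177.5,255.5))])
m=((hs[...,2]>120)&(hs[...,1]<60)); 
for r in(207,212,217,245,250,253): 
    k=np.where(m[r,172:218])[0]+172; print(r,k.min(),k.max())
yp=c[1]-.028
def ony(cam,px,y):
    o,d=ray(cam,px); return o+d*(y-o[1])/d[1]
for px in((238.2,156.5),(238.,168.5)): print('scene ptr',ony(t,px,yp).round(4))
for px in((199.2,225.6),(198,224),(200.5,227)): print('top ptr',ony(s,px,yp).round(4) if abs(ray(s,px)[1][1])>.02 else None, [onz(s,px,z).round(3)[:2].tolist() for z in(.08,.11)])
print('two',two(s,(199.2,225.6),t,(238.2,162.5)))
for a in np.arange(.4,1.25,.1):
    tip=lambda r,y:[c[0]+r*np.sin(a-.8),c[1]+y,.047+r*np.cos(a-.8)]
    print(round(a,2),'tip sc',proj(t,[tip(.067,-.028),tip(.048,-.028)]).round(1).tolist(),'top',proj(s,[tip(.067,-.028),tip(.048,-.028)]).round(1).tolist())
# dark grip of lever
for cam,h,b in((s,hs,(168,250,200,280)),(t,cv2.cvtColor(t['image'],cv2.COLOR_RGB2HSV),(198,150,228,182))):
    q=h[b[1]:b[3],b[0]:b[2],2]; p=np.argwhere(q<30)[:,::-1]+b[:2]; print('grip',len(p),p.mean(0) if len(p) else 0,p.min(0) if len(p) else 0,p.max(0) if len(p) else 0)
for a in(0,.1,.2,.3): 
    g=[c[0]+.09*np.sin(a-.8),c[1]+.012,.047+.09*np.cos(a-.8)]; print(a,'grip exp',proj(s,g)[0].round(1),proj(t,g)[0].round(1))
E
```

```text
console [0.4883 0.4285 0.04  ] corners [[0.5502, 0.471], [0.5489, 0.3879], [0.4273, 0.3869], [0.4281, 0.4691]]
207 179 211
212 179 211
217 179 211
245 178 210
250 178 210
253 183 210
scene ptr [0.4986 0.4005 0.1102]
scene ptr [0.4899 0.4005 0.0713]
top ptr [0.497  0.4005 0.0945] [[0.497, 0.405], [0.497, 0.396]]
top ptr [0.5003 0.4005 0.1035] [[0.501, 0.408], [0.5, 0.399]]
top ptr [0.4941 0.4005 0.0846] [[0.494, 0.402], [0.493, 0.393]]
two (array([0.4968308 , 0.40302332, 0.08755972]), np.float64(0.00038258102121124793))
0.4 tip sc [[227.8, 163.8], [231.1, 167.1]] top [[197.1, 241.2], [199.5, 237.8]]
0.5 tip sc [[229.5, 162.0], [232.3, 165.8]] top [[196.8, 238.4], [199.3, 235.8]]
0.6 tip sc [[231.3, 160.3], [233.5, 164.6]] top [[196.6, 235.4], [199.2, 233.7]]
0.7 tip sc [[233.1, 158.7], [234.8, 163.5]] top [[196.5, 232.4], [199.1, 231.6]]
0.8 tip sc [[235.0, 157.4], [236.2, 162.6]] top [[196.5, 229.3], [199.1, 229.5]]
0.9 tip sc [[237.0, 156.2], [237.5, 161.7]] top [[196.6, 226.3], [199.2, 227.3]]
1.0 tip sc [[238.9, 155.2], [238.9, 161.0]] top [[196.7, 223.3], [199.3, 225.2]]
1.1 tip sc [[240.9, 154.5], [240.3, 160.5]] top [[197.0, 220.4], [199.5, 223.2]]
1.2 tip sc [[242.7, 154.0], [241.6, 160.1]] top [[197.4, 217.6], [199.7, 221.2]]
grip 0 0 0 0
grip 0 0 0 0
0 grip exp [178.9 259. ] [206.5 164.1]
0.1 grip exp [178.  256.1] [208.  161.1]
0.2 grip exp [177.1 252.9] [209.8 158.2]
0.3 grip exp [176.4 249.4] [211.8 155.5]
```

```bash
python3 - <<'E'
from h import *
s=load('t14');t=load('s14')
print(two(s,(183.3,257.7),t,(210.3,165.5)))
plan([(.424,.435,.19,88),(.424,.435,.091,88)])
E
```

```text
(array([0.42695593, 0.43043572, 0.10887988]), np.float64(0.0005774974774690467))
now [0.4439 0.2255 0.1939] 74.3
(0.424, 0.435, 0.19, 88) -> [ 1.308 -0.506  0.026 -0.076] |d| 0.21
(0.424, 0.435, 0.091, 88) -> [ 0.    0.    0.66 -0.  ] |d| 0.099
```

Request:
carry_out:
  motion: "0.1 -0.04 0 0;0.2 -0.08 0 0;0.35 -0.14 0 0;0.5 -0.2 0 0;0.65 -0.25 0 0;0.65 -0.25 0 0;0.65 -0.25 0 0;0.65 -0.25 0 0"

```text
time: 73.75
tool_pos: [0.4338, 0.3285, 0.1934]
ee_rot: [-3.137, 0.01, 1.296]
wrist_force: [0.4, -0.7, -0.0]
width: 0.0501
finger_force: 0.0
```

Request:
carry_out:
  motion: "0.1 -0.04 0 0;0.2 -0.08 0 -0.02;0.35 -0.13 0 -0.04;0.5 -0.19 0 -0.06;0.65 -0.24 0 -0.076;0.66 -0.24 0 -0.076;0.66 -0.24 0 -0.076;0.66 -0.24 0 -0.076"

```text
time: 74.55
tool_pos: [0.4257, 0.4335, 0.1931]
ee_rot: [-3.135, 0.008, 1.534]
wrist_force: [-0.6, -0.1, -0.6]
width: 0.0502
finger_force: 0.0
```

```bash
python3 - <<'E'
from h import *
plan([(.4265,.435,.091,88)]); print(robot.get_obs()['ee_rot'])
E
```

```text
now [0.4257 0.4335 0.1931] 87.9
(0.4265, 0.435, 0.091, 88) -> [ 0.01   0.005  0.681 -0.001] |d| 0.102
[-3.1348522   0.00796231  1.53373756]
```

Request:
carry_out:
  motion: "0.01 0.005 0.1 0;0.01 0.005 0.2 0;0.01 0.005 0.3 0;0.01 0.005 0.4 0;0.01 0.005 0.5 0;0.01 0.005 0.6 0;0.01 0.005 0.68 0;0.01 0.005 0.68 0"

```text
time: 75.35
tool_pos: [0.4244, 0.4338, 0.0881]
ee_rot: [-3.131, 0.011, 1.535]
wrist_force: [-0.4, -0.1, -0.4]
width: 0.0498
finger_force: 0.0
```

Request:
carry_out:
  motion: "0 0 0 0;0 0 0 0;0 0 0 0;0 0 0 0;0 0 0 0;0 0 0 0;0 0 0 0;0 0 0 0"
  grip: -1

```text
time: 76.15
tool_pos: [0.4256, 0.4353, 0.0918]
ee_rot: [-3.135, 0.007, 1.535]
wrist_force: [-1.1, -0.0, 5.1]
width: 0.0216
finger_force: 30.0
```

```bash
python3 - <<'E'
from h import *
plan([]); o=robot.get_obs(); print(o['wrist_force'],o['width'])
ax=.4885; z0=.047; g=lambda a:np.array([ax+.09*np.sin(a),.047+.09*np.cos(a)])
b=g(-.79)
L=np.linspace(-.79,.20,17)[1:]
print('; '.join('0 %.3f %.3f 0'%tuple(((g(a)-b)*[1,-1]/.15)) for a in L))
E
```

```text
now [0.4256 0.4353 0.0918] 88.0
[-1.06068807 -0.01839507  5.08673581] 0.021602323799627014
0 0.027 -0.026 0; 0 0.055 -0.049 0; 0 0.085 -0.071 0; 0 0.116 -0.092 0; 0 0.149 -0.110 0; 0 0.182 -0.126 0; 0 0.217 -0.140 0; 0 0.252 -0.152 0; 0 0.288 -0.161 0; 0 0.324 -0.169 0; 0 0.361 -0.174 0; 0 0.398 -0.177 0; 0 0.435 -0.178 0; 0 0.472 -0.176 0; 0 0.509 -0.172 0; 0 0.545 -0.166 0
```

Request:
carry_out:
  motion: "0 0.027 -0.026 0;0 0.055 -0.049 0;0 0.085 -0.071 0;0 0.116 -0.092 0;0 0.149 -0.11 0;0 0.182 -0.126 0;0 0.217 -0.14 0;0 0.252 -0.152 0"

```text
time: 76.95
tool_pos: [0.459, 0.4346, 0.1157]
ee_rot: [-3.126, 0.007, 1.537]
wrist_force: [-12.1, -0.9, 14.6]
width: 0.0207
finger_force: 30.2
```

Request:
carry_out:
  motion: "0 0.036 -0.009 0;0 0.072 -0.017 0;0 0.11 -0.022 0;0 0.146 -0.025 0;0 0.183 -0.026 0;0 0.22 -0.024 0;0 0.25 -0.02 0;0 0.281 -0.015 0"

```text
time: 77.75
tool_pos: [0.5095, 0.4336, 0.1227]
ee_rot: [3.138, 0.001, 1.534]
wrist_force: [0.3, -0.2, 15.5]
width: 0.0154
finger_force: 29.0
```

Request:
carry_out:
  motion: "0 0 0 0;0 0 0 0;0 0 0 0;0 0 0 0;0 0 0 0;0 0 0 0;0 0 0 0;0 0 0 0"

```text
time: 78.55
tool_pos: [0.5109, 0.4335, 0.1225]
ee_rot: [3.135, 0.001, 1.534]
wrist_force: [3.0, 0.3, 14.9]
width: 0.0151
finger_force: 28.3
```

```bash
python3 - <<'E'
from h import *
plan([]); o=robot.get_obs(); print(o['wrist_force'],o['width'])
E
```

```text
now [0.5109 0.4335 0.1225] 87.9
[ 3.04929278  0.30274086 14.8907157 ] 0.015070932455150154
```

Request:
carry_out:
  motion: "0 -0.02 0 0;0 -0.03 0 0;0 -0.03 0 0;0 -0.03 0 0;0 -0.03 0 0;0 -0.03 0 0;0 -0.03 0 0;0 -0.03 0 0"

```text
time: 79.35
tool_pos: [0.5082, 0.4336, 0.1232]
ee_rot: [3.131, -0.0, 1.533]
wrist_force: [5.5, -0.4, 14.5]
width: 0.0153
finger_force: 28.3
```

Request:
carry_out:
  motion: "0 0 0 0;0 0 0 0;0 0 0 0;0 0 0 0;0 0 0 0;0 0 0 0;0 0 -0.1 0;0 0 -0.3 0"
  grip: 0.06

```text
time: 80.15
tool_pos: [0.5, 0.4316, 0.158]
ee_rot: [-3.129, 0.012, 1.535]
wrist_force: [0.0, 0.2, -0.6]
width: 0.0499
finger_force: 0.0
```

Request:
carry_out:
  motion: "0 0 -0.15 0;0 0 -0.2 0;-0.2 0 -0.2 0;-0.4 0 -0.2 0;-0.6 -0.1 -0.2 0;-0.8 -0.2 -0.2 0;-1 -0.3 -0.2 0;-1 -0.3 -0.2 0"

```text
time: 80.95
tool_pos: [0.4496, 0.2819, 0.1921]
ee_rot: [-3.134, 0.009, 1.533]
wrist_force: [1.5, 0.2, 0.8]
width: 0.0499
finger_force: 0.0
```

Request:
carry_out:
  motion: "-0.2 0 0 0;-0.4 0 0 0;-0.6 -0.1 0 0;-0.8 -0.2 0 0;-1 -0.3 0 0;-1 -0.3 0 0;-1 -0.3 0 0;-1 -0.3 0 0"

```text
time: 81.75
tool_pos: [0.4016, 0.1371, 0.1934]
ee_rot: [-3.135, 0.007, 1.536]
wrist_force: [0.1, 0.1, 0.1]
width: 0.05
finger_force: 0.0
```

```bash
python3 - <<'E'
from h import *
plan([]); s=snap('top','t19'); t=snap('scene','s19')
for c,n,(x0,y0,x1,y1) in((s,'top',(182,204,206,240)),(t,'sc',(218,138,250,172))):
    g=cv2.cvtColor(c['image'],cv2.COLOR_RGB2HSV)
    print(n,x0,y0)
    for r in range(y0,y1): print(r,' '.join('%3d%s'%(g[r,k,2],'b' if 8<g[r,k,0]<32 and g[r,k,1]>90 else ' ') for k in range(x0,x1)))
c0=(.4885,.4285)
for a in(.8,.9,1.,1.1,1.2):
    f=lambda r,y:[c0[0]+r*np.sin(a-.8),c0[1]+y,.047+r*np.cos(a-.8)]
    print(a,'grip sc',proj(t,[f(.09,.002+j) for j in(-.017,0,.017)]).round(1).tolist(),'top',proj(s,[f(.09,.002+j) for j in(-.017,0,.017)]).round(1).tolist())
E
```

```text
now [0.4016 0.1371 0.1934] 88.0
top 182 204
204  88   88   88   88   88   87   87   87   85   82   81   80   79   80   79   79   81   81   81   82   81   80   79   78 
205 123  124  126  126  126  126  126  125  124  119  117  117  115  114  114  114  114  115  115  115  115  114  112  112 
206 152  152  158  162  164  165  164  164  162  160  158  157  155  155  153  154  154  154  154  153  153  152  151  148 
207 155  155  168  180  185  186  186  186  185  184  183  182  181  179  179  179  180  179  179  178  177  176  174  167 
208 146  143  162  182  192  194  193  193  191  190  190  190  189  187  187  187  187  187  187  186  185  184  181  170 
209 149  144  160  182  192  195  194  193  192  191  190  189  189  188  188  187  187  187  188  187  184  182  178  169 
210 168  165  174  186  192  194  193  192  191  191  190  189  189  187  186  186  186  187  191  188  180  171  167  168 
211 186  184  187  191  193  193  192  191  191  190  190  188  188  187  186  186  188  193  196  187  167  151  152  164 
212 192  191  191  191  192  192  192  192  191  189  189  188  
[... 8864 characters left out ...]
 111   69   52   47   52   57   64   71   60   54   52   49   49   47   49   52   48   51   49   48   50   52   50   52   48   48 
0.8 grip sc [[230.5, 148.7], [226.3, 145.9], [222.2, 143.1]] top [[187.2, 229.1], [179.4, 229.2], [171.6, 229.3]]
0.9 grip sc [[233.1, 147.1], [229.0, 144.4], [224.9, 141.6]] top [[187.3, 224.9], [179.5, 225.0], [171.8, 225.1]]
1.0 grip sc [[235.8, 145.9], [231.6, 143.1], [227.5, 140.4]] top [[187.6, 220.8], [179.8, 220.9], [172.1, 221.0]]
1.1 grip sc [[238.4, 144.9], [234.2, 142.2], [230.2, 139.5]] top [[188.0, 216.8], [180.2, 216.9], [172.5, 217.0]]
1.2 grip sc [[241.0, 144.3], [236.8, 141.5], [232.7, 138.9]] top [[188.5, 213.0], [180.8, 213.1], [173.1, 213.2]]
```

```bash
python3 - <<'E'
from h import *
plan([(.5055,.435,.193,88),(.5055,.435,.108,88)])
s=load('t14'); t=load('s14')
h=cv2.cvtColor(t['image'],cv2.COLOR_RGB2HSV).astype(float)
ys=np.arange(158,168); obs=[]
for r in ys:
    w=np.clip(h[r,232:246,1]-60,0,None)*((h[r,232:246,0]>8)&(h[r,232:246,0]<32)); obs.append((w*np.arange(232,246)).sum()/w.sum())
obs=np.array(obs); print(obs.round(2))
for x0 in(.4865,.4875,.4885):
  best=[]
  for a in np.arange(.8,1.2,.01):
    rr=np.linspace(0,.075,60); p=proj(t,np.c_[x0+rr*np.sin(a-.8),np.full(60,.4005),.047+rr*np.cos(a-.8)])
    best.append((np.abs(np.interp(ys,p[::-1,1],p[::-1,0])-obs).mean(),a,p[:,1][53]))
  print(x0,min(best))
E
```

```text
now [0.4015 0.1372 0.1932] 88.0
(0.5055, 0.435, 0.193, 88) -> [2.008e+00 6.250e-01 2.000e-03 0.000e+00] |d| 0.315
(0.5055, 0.435, 0.108, 88) -> [ 0.     0.     0.567 -0.   ] |d| 0.085
[238.24 238.19 238.22 238.41 238.53 238.45 238.3  238.23 238.19 238.18]
0.4865 (np.float64(0.10192365592212979), np.float64(0.9900000000000002), np.float64(155.5552959747628))
0.4875 (np.float64(0.1291176068937915), np.float64(0.9700000000000002), np.float64(155.54972123207244))
0.4885 (np.float64(0.16266831571682588), np.float64(0.9500000000000002), np.float64(155.55232795804542))
```

Request:
carry_out:
  motion: "0.15 0.05 0 0;0.3 0.1 0 0;0.45 0.14 0 0;0.6 0.19 0 0;0.75 0.23 0 0;0.9 0.28 0 0;1 0.31 0 0;1 0.31 0 0"

```text
time: 82.65
tool_pos: [0.4529, 0.2863, 0.191]
ee_rot: [-3.133, 0.008, 1.538]
wrist_force: [0.5, -0.2, 0.5]
width: 0.0499
finger_force: 0.0
```

Request:
carry_out:
  motion: "0.15 0.05 0 0;0.3 0.1 0 0;0.45 0.14 0 0;0.6 0.19 0 0;0.75 0.23 0 0;0.9 0.28 0 0;1 0.308 0 0;1 0.308 0 0"

```text
time: 83.45
tool_pos: [0.5044, 0.4334, 0.1895]
ee_rot: [-3.134, 0.009, 1.536]
wrist_force: [0.5, 0.7, -1.0]
width: 0.0499
finger_force: 0.0
```

Request:
carry_out:
  motion: "0 0 0.08 0;0 0 0.16 0;0 0 0.24 0;0 0 0.32 0;0 0 0.4 0;0 0 0.48 0;0 0 0.55 0;0 0 0.55 0"

```text
time: 84.25
tool_pos: [0.5027, 0.4314, 0.1053]
ee_rot: [-3.131, 0.01, 1.535]
wrist_force: [-0.3, -0.4, -0.5]
width: 0.05
finger_force: 0.0
```

Request:
carry_out:
  motion: "0 0 0 0;0 0 0 0;0 0 0 0;0 0 0 0;0 0 0 0;0 0 0 0;0 0 0 0;0 0 0 0"
  grip: -1

```text
time: 85.05
tool_pos: [0.5052, 0.4326, 0.1095]
ee_rot: [-3.138, 0.006, 1.535]
wrist_force: [3.5, 0.7, 5.2]
width: 0.0213
finger_force: 30.0
```

Pinched at the full 21 mm diameter, x = 0.505. Release, rise and check.

Request:
carry_out:
  motion: "0 -0.005 0 0;0 -0.005 0 0;0 -0.005 0 0;0 -0.005 0 0;0 -0.005 0 0;0 -0.005 0 0;0 -0.005 0 0;0 -0.005 0 0"

```text
time: 85.85
tool_pos: [0.5047, 0.4326, 0.1096]
ee_rot: [-3.139, 0.006, 1.535]
wrist_force: [3.6, -0.3, 4.9]
width: 0.0209
finger_force: 30.0
```

Request:
carry_out:
  motion: "0 0 0 0;0 0 0 0;0 0 0 0;0 0 0 0;0 0 0 0;0 0 0 0;0 0 -0.1 0;0 0 -0.3 0"
  grip: 0.06

```text
time: 86.65
tool_pos: [0.5019, 0.4315, 0.1509]
ee_rot: [-3.129, 0.012, 1.535]
wrist_force: [0.2, -0.3, -0.4]
width: 0.0498
finger_force: 0.0
```

Request:
carry_out:
  motion: "0 0 -0.15 0;0 0 -0.3 0;-0.2 0 -0.3 0;-0.4 0 -0.3 0;-0.6 -0.1 -0.3 0;-0.8 -0.2 -0.3 0;-1 -0.3 -0.3 0;-1 -0.3 -0.3 0"

```text
time: 87.45
tool_pos: [0.4522, 0.2821, 0.2015]
ee_rot: [-3.136, 0.008, 1.533]
wrist_force: [-0.6, -0.1, -0.3]
width: 0.0499
finger_force: 0.0
```

Request:
carry_out:
  motion: "-0.2 0 0 0;-0.4 0 0 0;-0.6 -0.1 0 0;-0.8 -0.2 0 0;-1 -0.3 0 0;-1 -0.3 0 0;-1 -0.3 0 0;-1 -0.3 0 0"

```text
time: 88.25
tool_pos: [0.4038, 0.1372, 0.2015]
ee_rot: [-3.136, 0.007, 1.536]
wrist_force: [0.7, 0.8, -0.2]
width: 0.0496
finger_force: 0.0
```

```bash
python3 - <<'E'
from h import *
plan([]); s=snap('top','t20'); t=snap('scene','s20'); s0=load('t14')
v=cv2.cvtColor(s['image'],cv2.COLOR_RGB2HSV)[...,2].astype(int)
print([v[r,184:187].mean().round() for r in range(210,230)])
for n in('t19','t14'):
    d=np.abs(s['image'].astype(int)-load(n)['image']).sum(2)>60
    lab=cv2.connectedComponentsWithStats(d.astype(np.uint8)); print(n,[x.tolist() for x in lab[2][1:] if x[4]>25])
hs=cv2.cvtColor(s['image'],cv2.COLOR_RGB2HSV); q=hs[163:178,224:246,2]; p=np.argwhere(q<70)[:,::-1]+[224,163]; print('paddle',p.mean(0),len(p))
o=robot.get_obs(); print(o['time'],o['wrist_force'])
E
```

```text
now [0.4038 0.1372 0.2015] 88.0
[np.float64(184.0), np.float64(190.0), np.float64(192.0), np.float64(192.0), np.float64(190.0), np.float64(180.0), np.float64(151.0), np.float64(106.0), np.float64(66.0), np.float64(51.0), np.float64(48.0), np.float64(49.0), np.float64(47.0), np.float64(43.0), np.float64(41.0), np.float64(50.0), np.float64(81.0), np.float64(115.0), np.float64(133.0), np.float64(135.0)]
t19 [[178, 214, 12, 6, 47], [320, 220, 19, 7, 67], [174, 224, 14, 4, 46], [321, 239, 7, 7, 27], [337, 247, 35, 19, 134], [370, 267, 10, 31, 76], [352, 268, 10, 40, 51], [389, 363, 8, 29, 84], [367, 364, 7, 22, 57]]
t14 [[173, 216, 18, 12, 173], [247, 220, 134, 120, 8432], [406, 226, 18, 17, 130], [176, 230, 19, 27, 213], [380, 305, 4, 18, 45], [268, 306, 71, 94, 1166], [361, 312, 25, 32, 252], [337, 317, 13, 10, 66], [350, 318, 9, 5, 31], [368, 331, 21, 26, 249], [259, 341, 16, 19, 161], [367, 356, 30, 44, 780], [265, 367, 21, 33, 432]]
paddle [230.71875 168.71875] 64
88.35 [-1.29223642 -0.03846192 -0.50007045]
```

```bash
python3 - <<'E'
from bench import robot
print(robot.close_job())
E
```

```text
the job is handed in; nothing more can be done
None
```

The whole task was carried out and the job handed in at about 88 s; the hand-in call returned no verdict. At my last check the lever was at about 0.985 rad and the pointer at about 0.97 rad, against a limit of 0.09.

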